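# Load the column oven, push its tray home and heat it up

## Robot

A 7-joint arm with a two-finger parallel gripper is mounted at the origin on the work surface; the furniture and walls round the work are solid. World frame = base frame: x ahead of the robot, y to its left, z up, the work surface at z = 0. Lengths are in m, angles in rad, forces in N, time in s.
With the tool pointing down it reaches from about 0.4 to 0.85 m from the base axis. Payload 4.5 kg.
Tool frame: the origin (TCP) lies at the centre of the arm's flange, where the gripper is bolted on; the fingertips stand 166 mm ahead of it and the grasp point (between the pads) lies 147 mm ahead of it (r.grip_depth is the distance from the TCP to the grasp point, in m); z points along the fingers, y is the line along which they close (so a half turn about z gives the same grasp; the last joint's range is limited). The gripper opens to 88 mm and grips with 3 to 60 N. Pads are 18 mm wide; open, the fingers measure 123 mm over their backs; the gripper's body (75 mm by 187 mm) begins 45 mm behind the grasp point.
Start: joints at [1.148, 0.689, -0.195, 1.565, 0.157, 0.902, -0.215], TCP at [0.276, -0.561, 0.405] pointing down, gripper open.
Joint ranges: [-3.01, 3.01], [-0.46, 2.08], [-1.47, 1.51], [0.13, 2.56], [-1, 4.14], [0.04, 2.09], [-2.66, 2.66]. Speed limits (rad/s): [2.57, 2.57, 3.14, 3.14, 3.14, 3.14, 3.14].

## Interface

Orientations are given as a unit quaternion [x, y, z, w].
In Python, from plant import status, cams, r, finder gives the robot as it stands.
- The arm moves only by the tool play_rows, never from a script. Its argument "rows" is a list of rows, each a list of 7 numbers: the opening in per cent of the stroke, from 0 (shut) to 100 (fully open), then the shift along the tool's x, y, z in m, then the turn, a rotation vector about the tool's x, y, z in degrees. A call has 1 to 8 rows; each row shifts and turns the commanded pose from where the row before left it, along the tool's axes as they then stand; what a row does not reach is not made up. A row lasts 1/8 s, in which the tool goes at most 62.5 mm and 10.7 degrees, less where a joint would pass 70% of its speed; a pose out of reach is approached as far as the arm can. A call with a gripper value outside its range is refused whole. The fingers move at their own pace and stop on an object; "grip_force" is the grip in N (left out, the last holds). Time passes only in rows, so rows that do not move let the fingers close. It gives the time, the measured TCP pose, the force, the opening and the grip force at its end, in the units of the state.
- status.get_state(): the state, without advancing time (a new reading comes with each control period).
- cams.snapshot(name): name is "scene" or "top"; returns the picture (400x640x3 uint8, red, green, blue); there is no depth.
- cams.camera_params(name): a dict with "vfov" (degrees; the focal length in pixels is half the picture's height over the tangent of half this angle, whatever the lens; pixels are square), "cx", "cy" (the principal point, pixels), "R" (3x3) and "t" (3): a world point X has camera coordinates R X + t. Camera axes: x right, y down, z forward; pixel columns grow to the right and rows downward; lengths in m; the calibration is good to about 2 mm. A picture is of the moment at which its call begins. camera_params takes no time and is no camera call.
- r.finish_job(): hands the job in; it is judged then, once.
Trained networks look in the newest picture that a camera, given by its name, has taken for a name from the list of things; names that differ only in an ending like _2 or _b are one class to them, and where a whole thing is asked for, a point or a joint stands for the part that bears it (a point fixed in the world has none). Each returns a list of dicts, best first, with "score" (0 to 1); they miss things now and then, are a little off and sometimes report something else, mostly with a low value. They report only what shows in the picture. A call takes as long as a camera call.
- finder.spot_in(camera, label): "at" ([x, y, z] in m, in the coordinates of the camera as it stood for that picture, good to about 4 mm: the middle of the surface that is visible of it).
- finder.regions_of(camera, label): "mask" (400x640 bool, what is visible of it).
The state is a dict: "clock": time; "q": joint angles; "qd": joint speeds; "joint_torque": joint torques, N m; "tool_pos": TCP position; "eef_rot": TCP orientation; "contact_force": force on the tool from outside, world axes, zero at the start; "moment": the same for the moment, N m; "opening": opening from 0.0 (shut) to 1.0 (fully open); "finger_force": force on a finger pad.
Only numpy, scipy, OpenCV 4.12 (cv2) and the standard library are available. Lean on these libraries where they do the work, as an engineer would, in place of code of your own. Each camera call takes 0.05 s, during which the arm holds its last target. There are 200 camera calls.

## Task

Load the column oven: first turn its thermostat knob fully anticlockwise to the off stop, then draw the column tray out to its stop and lay every steel column from the mat in a cradle of the tray, one to a cradle, blue end towards the oven, turning round those that lie the wrong way. Then push the tray fully home along its centre line (pushed off-centre it cocks and jams) and turn the knob fully clockwise to heat up, leaving the bottles and the flask round about where they stand.

Things in the scene. Friction and masses are not known exactly. Their poses are not given: they have to be found in the camera images.
- oven: low column oven fixed to the bench: aluminium bed 335 x 250 mm, 10 mm thick, with a T-rail along its middle; over the bed's rear half a white hood 160 mm deep, 250 mm wide, its roof 90 mm above the bench. Origin: middle of the hood's front edge, at bench level. x points along the rail into the hood, z up; the bed runs from x = -175 to +160 mm
- tray: tray on the oven's rail: deck 140 x 200 mm with 4 cradles, in front a grey panel 246 mm wide, its top 78 mm above the origin. A short saddle under its middle guides it: within 20 mm of the centre line it runs with 2 to 12 N, pushed near a corner it jams. Origin: deck centre, 10 mm above the bench; x into the oven, z up. Its x in the oven's frame: +70 mm home (panel on the hood), -85 mm drawn out to the stop
- tray_grip (a point): middle of the black grip fin on the tray's front, on its centre line: an upright fin 10 mm thick (along y), 44 mm long (along x, from the panel's face forward; its front end 20 mm before this point) and 38 mm high; this point lies at (-102, 0, 50) mm of the tray, 60 mm above the bench, 19 mm below the fin's top. Axes as the tray
- heat_knob (a joint): thermostat knob on the hood's roof, rad: 0 is fully anticlockwise (off, end stop), 1.4 fully clockwise (hottest, end stop), seen from above; turns with 0.04 N m of friction and stays where it is left
- heat_knob_grip (a point): on the knob's axis, 37 mm above the hood's roof, 7 mm below the top of the knob: a black upright bar 42 mm long (along this frame's x), 14 mm thick (along y), 32 mm high, on a flat 44 mm disc; turns with the knob
- tray_slot0 (a point): cradle 0 of the tray: where the centre of a column lying in it is, 48 mm above the tray's origin, 26 mm above the deck. Its two white V-blocks (10 mm thick, V 36 mm wide at the top, which is 4 mm above this point) stand 34 mm before and behind this point; cradles are 50 mm apart. Axes as the tray
- tray_slot1 (a point): cradle 1 of the tray: where the centre of a column lying in it is, 48 mm above the tray's origin, 26 mm above the deck. Its two white V-blocks (10 mm thick, V 36 mm wide at the top, which is 4 mm above this point) stand 34 mm before and behind this point; cradles are 50 mm apart. Axes as the tray
- tray_slot2 (a point): cradle 2 of the tray: where the centre of a column lying in it is, 48 mm above the tray's origin, 26 mm above the deck. Its two white V-blocks (10 mm thick, V 36 mm wide at the top, which is 4 mm above this point) stand 34 mm before and behind this point; cradles are 50 mm apart. Axes as the tray
- tray_slot3 (a point): cradle 3 of the tray: where the centre of a column lying in it is, 48 mm above the tray's origin, 26 mm above the deck. Its two white V-blocks (10 mm thick, V 36 mm wide at the top, which is 4 mm above this point) stand 34 mm before and behind this point; cradles are 50 mm apart. Axes as the tray
- column0_mid (a point): centre of a packed column: steel tube 20 mm thick with square end nuts (28 mm wide, 20 mm long), 130 mm long over all, 150 g; x points along it to its blue end, the other end is white. At the start it lies on a white paper mat, 330 x 200 mm and 3 mm thick, right of the oven, on its nuts, the axis 14 mm above the mat. May be absent
- column0_blue (a point): centre of that column's blue end nut, 55 mm from its centre
- column1_mid (a point): centre of a packed column: steel tube 20 mm thick with square end nuts (28 mm wide, 20 mm long), 130 mm long over all, 150 g; x points along it to its blue end, the other end is white. At the start it lies on a white paper mat, 330 x 200 mm and 3 mm thick, right of the oven, on its nuts, the axis 14 mm above the mat. May be absent
- column1_blue (a point): centre of that column's blue end nut, 55 mm from its centre
- column2_mid (a point): centre of a packed column: steel tube 20 mm thick with square end nuts (28 mm wide, 20 mm long), 130 mm long over all, 150 g; x points along it to its blue end, the other end is white. At the start it lies on a white paper mat, 330 x 200 mm and 3 mm thick, right of the oven, on its nuts, the axis 14 mm above the mat. May be absent
- column2_blue (a point): centre of that column's blue end nut, 55 mm from its centre
- column3_mid (a point): centre of a packed column: steel tube 20 mm thick with square end nuts (28 mm wide, 20 mm long), 130 mm long over all, 150 g; x points along it to its blue end, the other end is white. At the start it lies on a white paper mat, 330 x 200 mm and 3 mm thick, right of the oven, on its nuts, the axis 14 mm above the mat. May be absent
- column3_blue (a point): centre of that column's blue end nut, 55 mm from its centre
- flask: conical flask, 106 mm wide, 243 mm high, standing on the bench, to be left alone. Origin: centre of its underside
- brown_half_litre: amber bottle, 70 mm wide, 177 mm high, standing on the bench, to be left alone. Origin: centre of its underside
- brown_litre: amber-coloured litre bottle, 92 mm wide, 202 mm high, standing on the bench, to be left alone. Origin: centre of its underside
- brown_small_a: small amber bottle, 50 mm wide, 120 mm high, standing on the bench, to be left alone. Origin: centre of its underside
- white_bottle: white bottle with blue cap, 64 mm wide, 150 mm high, standing on the bench, to be left alone. Origin: centre of its underside

How it is judged:
On the way, in this order (a step that is already met when the one before it is completed fails the run):
1. the thermostat knob is fully anticlockwise (within 0.08 rad of the stop) (value of joint heat_knob below 0.08 rad), for 0.2 s.
2. the tray is drawn out (within 20 mm of its stop) (x of tray in the frame of oven below -0.065 m), for 0.2 s.
3. every column lies in a cradle of the tray, blue end towards the oven (x of each of column0_blue, column1_blue, column2_blue, column3_blue in the frame of tray above 0.043 m and x of column0_mid in the frame of tray between -0.012 and 0.012 m and z of column0_blue in the frame of tray between 0.042 and 0.054 m and z of column0_mid in the frame of tray between 0.042 and 0.054 m and y of column0_mid in the frame of tray between -0.085 and 0.085 m and x of column1_mid in the frame of tray between -0.012 and 0.012 m and z of column1_blue in the frame of tray between 0.042 and 0.054 m and z of column1_mid in the frame of tray between 0.042 and 0.054 m and y of column1_mid in the frame of tray between -0.085 and 0.085 m and x of column2_mid in the frame of tray between -0.012 and 0.012 m and z of column2_blue in the frame of tray between 0.042 and 0.054 m and z of column2_mid in the frame of tray between 0.042 and 0.054 m and y of column2_mid in the frame of tray between -0.085 and 0.085 m and x of column3_mid in the frame of tray between -0.012 and 0.012 m and z of column3_blue in the frame of tray between 0.042 and 0.054 m and z of column3_mid in the frame of tray between 0.042 and 0.054 m and y of column3_mid in the frame of tray between -0.085 and 0.085 m), for 0.3 s.
4. the tray is home (x of tray in the frame of oven above 0.065 m and angle between the x axis of tray and the x axis of oven, either way round below 0.04 rad), for 0.2 s.
5. the thermostat knob is fully clockwise (within 0.08 rad of the stop), the tray still home (all of step 4 and value of joint heat_knob above 1.32 rad), for 0.2 s.
At the end, for the whole second after the job is handed in: the knob is within 0.08 rad of its clockwise stop; the tray is at rest within 5 mm of home, straight to 0.04 rad; every column lies in a cradle, centre and blue nut within 6 mm of seated height and 12 mm of their place along the cradle, blue end towards the oven (all of step 3 and all of step 5 and linear speed of tray below 0.01 m/s); the robot touches nothing.
It fails at once if a bottle or the flask is pushed more than 30 mm or knocked over (distance of any of flask, brown_half_litre, brown_litre, brown_small_a, white_bottle from where it was at the start of the episode above 0.03 m or angle between any of flask, brown_half_litre, brown_litre, brown_small_a, white_bottle's own z axis and vertical above 0.5 rad).
Of column0, column1, column2, column3 only 2 to 4 are there at a start; the rules pass over those that are not, and their reading is None.
At some moment in a run one of column0, column1, column2, column3 may be knocked a few centimetres aside while the robot is not near it.
Once in a run the grip may slacken for a moment while it holds something.
It also fails if it takes over 210 s, if anything falls off the work surface, if the arm or the gripper's body presses on something with over 40 N, if the wrist force passes 120 N, or if a joint passes its speed limit or range.

## Working session

There is one attempt and no reset: what is moved stays moved. The work goes in short steps, Python scripts to look and compute and a tool call to move; the robot and the scene stay as the last step left them, time stands still between calls to the robot, and variables do not carry over. Pictures are saved under pics/ and viewed, at most 14 in all, crops included, and the job is handed in when it is done.

Besides the shell and the picture viewer there is one more tool, called after "Emit:" as name([rows], argument=value, ...), one row to a line, values as JSON. play_rows: Moves the arm, as the interface text tells. Its arguments: {"type":"object","properties":{"rows":{"type":"array","items":{"type":"array","items":{"type":"number"}}},"grip_force":{"type":"number"}},"required":["rows"]}

```bash
ls; mkdir -p pics; python3 - <<'E'
from plant import status,cams,r,finder
import cv2,json
print(status.get_state())
for c in("scene","top"):
    im=cams.snapshot(c); cv2.imwrite(f"pics/{c}0.png",im[:,:,::-1]); print(c,cams.camera_params(c))
E
```

```text
pics
{'clock': 0.0, 'q': array([ 1.147807  ,  0.68998104, -0.19452721,  1.56635438,  0.15730601,
        0.90249018, -0.21510013]), 'qd': array([ 5.55345116e-04, -5.72654172e-05,  2.38881431e-03,  1.14420770e-03,
       -4.69455705e-04, -2.39070711e-03, -7.24704487e-04]), 'joint_torque': array([ 8.04395095e-04, -5.27569163e+01, -1.26721781e+00, -1.53431994e+01,
       -5.27218357e-02,  6.47856112e-03,  1.68738529e-04]), 'tool_pos': array([ 0.27550132, -0.56063233,  0.40390916]), 'eef_rot': array([ 9.74019446e-01,  2.26462521e-01, -2.70875718e-04, -8.79036355e-04]), 'contact_force': array([-0.67004549, -0.49324621, -0.27976814]), 'moment': array([ 0.03993965, -0.02817165, -0.01437939]), 'finger_force': 0.0, 'opening': 0.9995174630062468}
scene {'vfov': 53.77445928618944, 'cx': 323.67162891768703, 'cy': 203.57539262550608, 'R': array([[ 9.17929366e-01,  3.96743500e-01,  5.24084731e-04],
       [ 1.87299825e-01, -4.32182767e-01, -8.82120645e-01],
       [-3.49749132e-01,  8.09822605e-01, -4.71023241e-01]]), 't': array([-0.51016848,  0.00657493,  1.38911899])}
top {'vfov': 55.54049069767704, 'cx': 314.1977515937011, 'cy': 195.68134461437367, 'R': array([[ 0.02710039, -0.9996314 ,  0.0016248 ],
       [-0.97983717, -0.02688555, -0.19798051],
       [ 0.19795121,  0.00377331, -0.98020461]]), 't': array([-0.02077029,  0.59130737,  1.0595026 ])}
```

View pics/scene0.png

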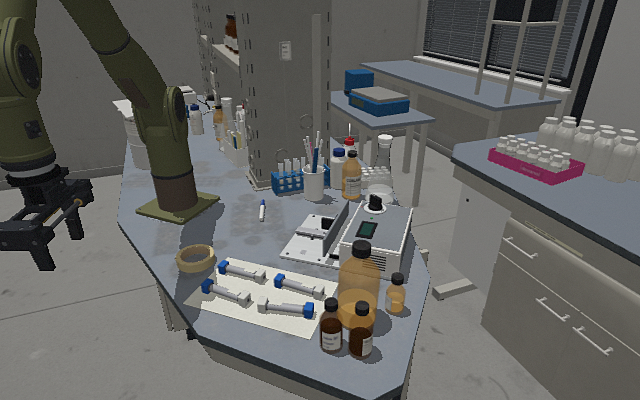

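View pics/top0.png

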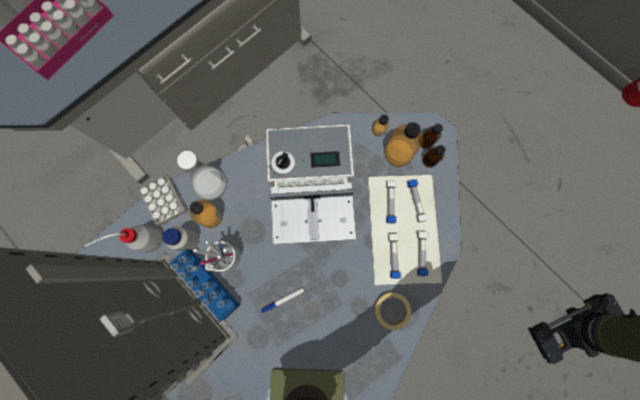

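```bash
cat > h.py <<'E'
from plant import status,cams,r,finder
import numpy as np, cv2
from scipy.spatial.transform import Rotation as Ro
P={c:cams.camera_params(c) for c in("scene","top")}
def w(c,p): return P[c]["R"].T@(np.array(p)-P[c]["t"])
def f(c): return 200/np.tan(np.radians(P[c]["vfov"]/2))
def ray(c,uv,z):
    """world point of pixel uv on plane z"""
    k=P[c]; d=k["R"].T@np.array([(uv[0]-k["cx"])/f(c),(uv[1]-k["cy"])/f(c),1]); o=-k["R"].T@k["t"]
    return o+d*(z-o[2])/d[2]
def pix(c,X):
    k=P[c]; q=k["R"]@np.array(X)+k["t"]; return q[:2]/q[2]*f(c)+[k["cx"],k["cy"]]
def snap(c,n=None):
    im=cams.snapshot(c)[:,:,::-1].copy()
    if n: cv2.imwrite(f"pics/{n}.png",im)
    return im
def spots(c,l,m=0.3): return [(round(d["score"],2),w(c,d["at"]).round(4)) for d in finder.spot_in(c,l) if d["score"]>m]
def delta(x,y,z,ux,uy):
    """tool-frame shift & turn to put the GRASP POINT at x,y,z pointing down, tool x axis along (ux,uy) or opposite"""
    s=status.get_state(); R0=Ro.from_quat(s["eef_rot"]); p=s["tool_pos"]
    out=[]
    for sg in(1,-1):
        xa=np.array([ux,uy,0])*sg/np.hypot(ux,uy); za=np.array([0,0,-1.]); R1=Ro.from_matrix(np.c_[xa,np.cross(za,xa),za])
        out.append((R0.inv()*R1).as_rotvec(degrees=True))
    rv=min(out,key=np.linalg.norm)
    sh=R0.inv().apply(np.array([x,y,z+r.grip_depth])-p)
    print("shift mm",(sh*1000).round(1),"turn",rv.round(1),"other",[o.round(0) for o in out][1 if rv is out[0] else 0])
def where():
    s=status.get_state(); R0=Ro.from_quat(s["eef_rot"]).as_matrix(); g=s["tool_pos"]+R0[:,2]*r.grip_depth
    print("t",round(s["clock"],2),"grasp",g.round(4),"xaxis",R0[:,0].round(3),"z",R0[:,2].round(3),"open",round(s["opening"],3),"F",s["contact_force"].round(1),"M",s["moment"].round(2),"ff",round(s["finger_force"],1),"q",s["q"].round(2))
E
python3 - <<'E'
from h import *
for c in("scene","top"):
    snap(c)
    for l in("oven","tray","tray_grip","heat_knob","heat_knob_grip","tray_slot0","column0_mid","column0_blue","column1_mid"):
        print(c,l,spots(c,l))
E
```

```text
scene oven [(0.83, array([ 0.6885, -0.043 ,  0.085 ])), (0.33, array([ 0.6016, -0.0131,  0.0522]))]
scene tray [(0.93, array([ 0.5987, -0.01  ,  0.0529]))]
scene tray_grip [(0.71, array([ 0.6076, -0.0123,  0.0511]))]
scene heat_knob [(0.74, array([0.6845, 0.0767, 0.1173])), (0.33, array([ 0.5957, -0.3203,  0.0277]))]
scene heat_knob_grip [(0.54, array([0.6861, 0.081 , 0.1143]))]
scene tray_slot0 [(0.73, array([ 0.6041, -0.0116,  0.0489]))]
scene column0_mid [(0.84, array([ 0.5956, -0.3195,  0.0239]))]
scene column0_blue [(0.56, array([ 0.6018, -0.3227,  0.0245]))]
scene column1_mid [(0.9, array([ 0.5966, -0.2479,  0.0223])), (0.72, array([ 0.4428, -0.3364,  0.024 ]))]
top oven [(0.9, array([0.6478, 0.0063, 0.0866]))]
top tray [(0.58, array([0.6162, 0.0039, 0.0468]))]
top tray_grip [(0.56, array([0.6172, 0.0051, 0.0466]))]
top heat_knob [(0.55, array([0.6738, 0.0882, 0.1115]))]
top heat_knob_grip [(0.6, array([0.6785, 0.0826, 0.115 ]))]
top tray_slot0 [(0.68, array([0.6176, 0.0036, 0.0484])), (0.45, array([ 0.4329, -0.3275,  0.0294]))]
top column0_mid [(0.75, array([ 0.5935, -0.3179,  0.0219]))]
top column0_blue [(0.82, array([ 0.5927, -0.3141,  0.0292])), (0.71, array([0.6794, 0.0838, 0.1128])), (0.4, array([0.6154, 0.0043, 0.0487]))]
top column1_mid [(0.55, array([ 0.5914, -0.2377,  0.0292]))]
```

```bash
python3 - <<'E'
import cv2
a=cv2.imread("pics/top0.png")[115:290,255:450]
cv2.imwrite("pics/c1.png",cv2.resize(a,None,fx=3.4,fy=3.4,interpolation=2))
a=cv2.imread("pics/scene0.png")[180:270,270:420]
cv2.imwrite("pics/c2.png",cv2.resize(a,None,fx=5,fy=5,interpolation=2))
E
```

```text
(no output)
```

View pics/c1.png

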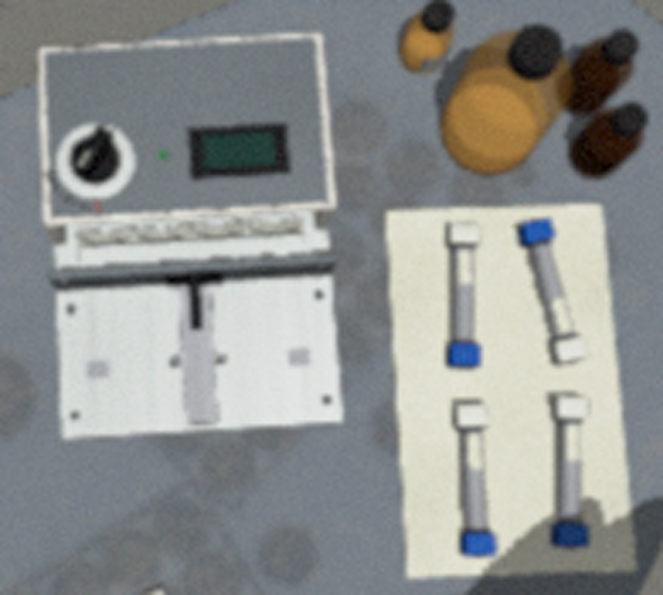

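View pics/c2.png

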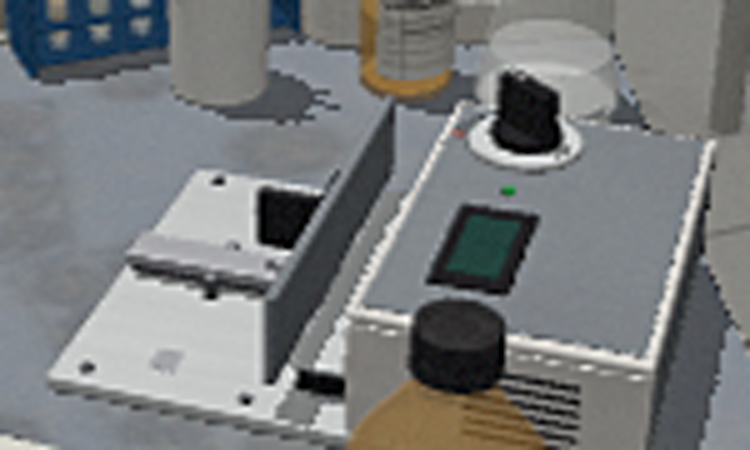

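```bash
cat >> h.py <<'E'
def cr(u,v): return (255+u/3.4,115+v/3.4)
E
python3 - <<'E'
from h import *
for n,z,p in (("hoodRL",.09,(40,46)),("hoodRR",.09,(322,35)),("hoodFR",.09,(335,206)),("hoodFL",.09,(43,223)),("bedFL",.01,(63,438)),("bedFR",.01,(343,422)),
 ("finBack",.079,(193,280)),("finFront",.079,(197,328)),("panTL",.088,(53,278)),("panTR",.088,(336,262)),("knobdisc",.092,(95,160)),
 ("A_w",.031,(462,234)),("A_b",.031,(464,354)),("B_b",.031,(537,232)),("B_w",.031,(568,348)),("C_w",.031,(470,413)),("C_b",.031,(478,542)),("D_w",.031,(570,407)),("D_b",.031,(570,533))):
    print(n,ray("top",cr(*p),z).round(4))
im=snap("top"); 
for l in ("flask","brown_half_litre","brown_litre","white_bottle","brown_small_a"): print(l,spots("top",l))
im=snap("top"); g=im.max(2)[140:185,264:304]
m=(g<60).astype(np.uint8); n,lab,st,ce=cv2.connectedComponentsWithStats(m)
i=1+st[1:,4].argmax(); print(st[i]); print("\n".join("".join("#" if v==i else "." for v in row) for row in lab[5:35,5:35]))
print(pix("top",[.68,.083,.134]))
E
```

```text
hoodRL [0.7848 0.1415 0.09  ]
hoodRR [ 0.8018 -0.1045  0.09  ]
hoodFR [ 0.6478 -0.1169  0.09  ]
hoodFL [0.6261 0.1307 0.09  ]
bedFL [0.4509 0.1135 0.01  ]
bedFR [ 0.4718 -0.1334  0.01  ]
finBack [0.5825 0.0022 0.079 ]
finFront [ 0.5414 -0.0024  0.079 ]
panTL [0.5792 0.1201 0.088 ]
panTR [ 0.5996 -0.1183  0.088 ]
knobdisc [0.6823 0.0888 0.092 ]
A_w [ 0.6405 -0.2366  0.031 ]
A_b [ 0.5323 -0.237   0.031 ]
B_b [ 0.6442 -0.3038  0.031 ]
B_w [ 0.5401 -0.3285  0.031 ]
C_w [ 0.4807 -0.2415  0.031 ]
C_b [ 0.3709 -0.2468  0.031 ]
D_w [ 0.4883 -0.3287  0.031 ]
D_b [ 0.3806 -0.3255  0.031 ]
flask [(0.68, array([0.623 , 0.3075, 0.1153]))]
brown_half_litre [(0.95, array([0.5192, 0.2888, 0.1297])), (0.61, array([0.6133, 0.005 , 0.0482])), (0.49, array([ 0.5906, -0.2381,  0.0288]))]
brown_litre [(0.71, array([ 0.7332, -0.25  ,  0.1355])), (0.33, array([0.4495, 0.3539, 0.1224]))]
white_bottle [(0.62, array([0.4495, 0.3572, 0.1217]))]
brown_small_a [(0.94, array([ 0.7159, -0.3536,  0.0834]))]
[ 13  13  12  15 118]
..............................
..............................
..........................
[... 169 characters left out ...]
......#..............
..............####............
.............#####............
...........#######............
..........#########...........
........###########...........
........###..#######..........
........##...#######..........
........#....#######..........
........#...########..........
...........#########..........
........#.##########..........
........###########...........
..........########............
...........######.............
..............................
..............................
..............................
..............................
..............................
..............................
..............................
[283.79577518 158.61648606]
```

```bash
python3 - <<'E'
import cv2,numpy as np
a=cv2.imread("pics/top0.png")[140:185,262:307]; b=cv2.imread("pics/scene0.png")[185:222,352:397]
f=lambda x:np.clip(cv2.resize(x,(540,int(540*x.shape[0]/x.shape[1])),interpolation=2).astype(float)*2.2,0,255).astype(np.uint8)
A,B=f(a),f(b); A=A[:B.shape[0]+96]; B=cv2.copyMakeBorder(B,0,A.shape[0]-B.shape[0],0,0,0)
cv2.imwrite("pics/c3.png",cv2.resize(np.hstack([A,B]),(800,int(800*A.shape[0]/1080))))
E
```

```text
(no output)
```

View pics/c3.png

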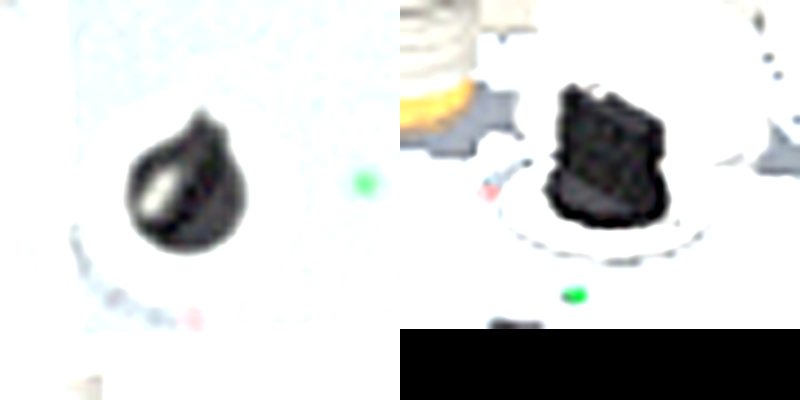

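```bash
python3 - <<'E'
from h import *
print(ray("top",(282,158),.134))
where(); a=np.radians(-31); delta(.682,.086,.25,np.cos(a),np.sin(a))
E
```

```text
[0.68165616 0.08810248 0.134     ]
t 1.45 grasp [ 0.2757 -0.5609  0.2574] xaxis [ 0.897  0.441 -0.   ] z [ 0. -0. -1.] open 0.996 F [-0.2 -0.7  0.4] M [-0.01  0.03 -0.01] ff 0.0 q [ 1.15  0.69 -0.19  1.57  0.16  0.9  -0.22]
shift mm [ 650.  -401.4    7.4] turn [ 0.  -0.  57.2] other [   0.    0. -123.]
```

Emit:
play_rows([
  [100,0.04,-0.025,0,0,0,0],
  [100,0.04,-0.025,0,0,0,0],
  [100,0.04,-0.025,0,0,0,0],
  [100,0.04,-0.025,0,0,0,0],
  [100,0.04,-0.025,0,0,0,0],
  [100,0.04,-0.025,0,0,0,0],
  [100,0.04,-0.025,0,0,0,0],
  [100,0.04,-0.025,0,0,0,0],
])

```text
clock: 2.45
tool_pos: [0.4755, -0.2389, 0.4049]
eef_rot: [0.974, 0.226, 0.0, 0.0]
contact_force: [1.2, -0.8, 0.1]
opening: 1.003
finger_force: 0.0
```

Emit:
play_rows([
  [100,0.04,-0.025,0,0,0,0],
  [100,0.04,-0.025,0,0,0,0],
  [100,0.04,-0.025,0,0,0,0],
  [100,0.04,-0.025,0,0,0,0],
  [100,0.04,-0.025,0,0,0,0],
  [100,0.04,-0.025,0,0,0,0],
  [100,0.04,-0.025,0,0,0,0],
  [100,0.04,-0.025,0,0,0,0],
])

```text
clock: 3.45
tool_pos: [0.6743, 0.0818, 0.4047]
eef_rot: [0.974, 0.226, 0.0, 0.0]
contact_force: [0.1, -0.2, 0.2]
opening: 0.997
finger_force: 0.0
```

Emit:
play_rows([
  [100,0,0,0,0,0,10],
  [100,0,0,0,0,0,10],
  [100,0,0,0,0,0,10],
  [100,0,0,0,0,0,10],
  [100,0,0,0,0,0,10],
  [100,0,0,0,0,0,7],
  [100,0,0,0,0,0,0],
])

```text
clock: 4.32
tool_pos: [0.6736, 0.0806, 0.4046]
eef_rot: [0.964, -0.265, -0.0, 0.0]
contact_force: [0.0, -0.5, 0.8]
opening: 0.998
finger_force: 0.0
```

```bash
python3 - <<'E'
from h import *
where(); a=np.radians(-31); delta(.682,.086,.127,np.cos(a),np.sin(a))
E
```

```text
t 4.33 grasp [0.6735 0.0806 0.2573] xaxis [ 0.86  -0.511  0.   ] z [-0. -0. -1.] open 0.998 F [ 0.  -0.5  0.8] M [ 0.1   0.01 -0.01] ff 0.0 q [-0.27  0.77  0.17  1.4  -0.14  0.99 -2.18]
shift mm [  4.5  -9.  130.3] turn [ 0.  -0.   0.3] other [   0.    0. -180.]
```

Emit:
play_rows([
  [60,0.005,-0.009,0.03,0,0,0],
  [60,0,0,0.04,0,0,0],
  [60,0,0,0.03,0,0,0],
  [60,0,0,0.03,0,0,0],
  [60,0,0,0,0,0,0],
])

```text
clock: 4.95
tool_pos: [0.6816, 0.0857, 0.2723]
eef_rot: [0.964, -0.265, -0.002, 0.001]
contact_force: [-0.6, -0.3, 0.8]
opening: 0.599
finger_force: 0.0
```

Emit:
play_rows([
  [0,0,0,0,0,0,0],
  [0,0,0,0,0,0,0],
  [0,0,0,0,0,0,0],
  [0,0,0,0,0,0,0],
  [0,0,0,0,0,0,0],
  [0,0,0,0,0,0,0],
], grip_force=15)

```text
clock: 5.7
tool_pos: [0.6838, 0.0876, 0.2757]
eef_rot: [0.964, -0.265, 0.002, -0.002]
contact_force: [3.6, 4.5, -0.1]
opening: 0.159
finger_force: 15.0
```

```bash
python3 - <<'E'
from h import *
where(); snap("scene","s1"); im=cv2.imread("pics/s1.png")[100:280,260:460]; cv2.imwrite("pics/s1c.png",cv2.resize(im,None,fx=3,fy=3))
E
```

```text
t 5.7 grasp [0.6845 0.088  0.1284] xaxis [ 0.859 -0.511  0.002] z [ 0.005  0.003 -1.   ] open 0.159 F [ 3.6  4.5 -0.1] M [ 0.85 -0.65 -0.05] ff 15.0 q [-0.26  0.93  0.14  1.46 -0.17  0.75 -2.17]
```

View pics/s1c.png

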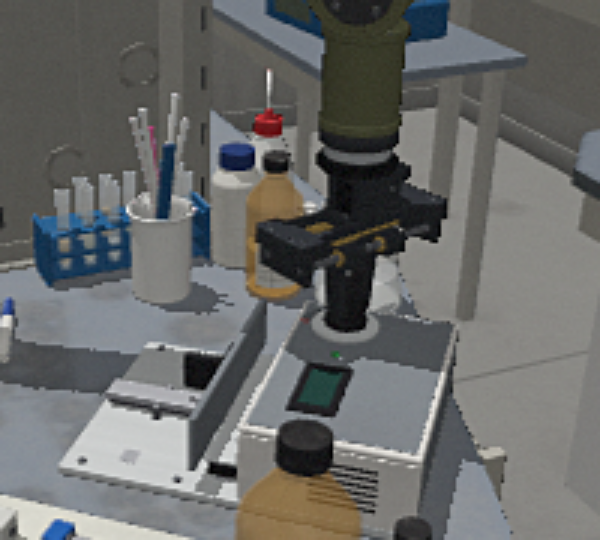

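Emit:
play_rows([
  [0,0,-0.003,0,0,0,0],
  [0,0,0,0,0,0,-6],
  [0,0,0,0,0,0,-6],
  [0,0,0,0,0,0,-6],
  [0,0,0,0,0,0,0],
])

```text
clock: 6.38
tool_pos: [0.6845, 0.0885, 0.2756]
eef_rot: [0.994, -0.112, 0.001, -0.001]
contact_force: [0.9, 2.2, 5.4]
opening: 0.159
finger_force: 15.0
```

```bash
python3 - <<'E'
from h import *
where()
E
```

```text
t 6.38 grasp [0.6848 0.0887 0.1283] xaxis [ 0.975 -0.223  0.001] z [ 0.002  0.001 -1.   ] open 0.159 F [0.9 2.2 5.4] M [ 0.48 -0.11 -0.  ] ff 15.0 q [-0.22  0.93  0.06  1.46 -0.07  0.76 -1.94]
```

Emit:
play_rows([
  [0,0,0,0,0,0,-6],
  [0,0,0,0,0,0,-6],
  [0,0,0,0,0,0,-6],
  [0,0,0,0,0,0,0],
])

```text
clock: 6.88
tool_pos: [0.6845, 0.0889, 0.2756]
eef_rot: [0.999, 0.044, 0.001, -0.001]
contact_force: [1.6, 2.9, 5.3]
opening: 0.156
finger_force: 15.0
```

```bash
python3 - <<'E'
from h import *
where()
E
```

```text
t 6.88 grasp [0.6848 0.0892 0.1283] xaxis [0.996 0.088 0.002] z [ 0.002  0.002 -1.   ] open 0.156 F [1.6 2.9 5.3] M [ 0.66 -0.15 -0.04] ff 15.0 q [-0.18  0.93 -0.03  1.45  0.03  0.76 -1.7 ]
```

Emit:
play_rows([
  [0,0,0,0,0,0,-6],
  [0,0,0,0,0,0,-4],
  [0,0,0,0,0,0,0],
])

```text
clock: 7.25
tool_pos: [0.6849, 0.0889, 0.2755]
eef_rot: [0.991, 0.13, 0.002, -0.001]
contact_force: [3.1, 4.2, 4.3]
opening: 0.187
finger_force: 17.1
```

```bash
python3 - <<'E'
from h import *
where()
E
```

```text
t 7.25 grasp [0.6854 0.0892 0.1282] xaxis [0.966 0.258 0.004] z [ 0.003  0.002 -1.   ] open 0.187 F [3.1 4.2 4.3] M [ 0.91 -0.61 -0.42] ff 17.1 q [-0.16  0.93 -0.08  1.45  0.09  0.76 -1.58]
```

Emit:
play_rows([
  [60,0,0,0,0,0,0],
  [60,0,0,0,0,0,0],
  [60,0,0,0,0,0,0],
  [60,0,0,-0.05,0,0,0],
  [60,0,0,-0.04,0,0,0],
  [60,0,0,0,0,0,10],
  [60,0,0,0,0,0,0],
])

```text
clock: 8.12
tool_pos: [0.6837, 0.0879, 0.3648]
eef_rot: [0.999, 0.046, -0.0, 0.001]
contact_force: [0.3, -0.4, 0.2]
opening: 0.601
finger_force: 0.0
```

```bash
python3 - <<'E'
from h import *
where(); snap("top")
a=np.radians(4.8); delta(.561,-.0005,.060,np.cos(a),np.sin(a))
im=snap("top","t1")[140:185,262:307]; print(spots("top","tray_grip"),spots("top","heat_knob_grip"))
E
```

```text
t 8.12 grasp [0.6837 0.0877 0.2175] xaxis [ 0.996  0.091 -0.001] z [-0.001 -0.001 -1.   ] open 0.601 F [ 0.3 -0.4  0.2] M [ 0.02  0.08 -0.01] ff 0.0 q [-0.18  0.82 -0.03  1.39  0.03  0.93 -1.7 ]
shift mm [-130.1   76.5  157.1] turn [0.1 0.1 0.5] other [  -0.    0. -179.]
[(0.58, array([ 0.6211, -0.025 ,  0.0491]))] [(0.45, array([ 0.5902, -0.3159,  0.0234]))]
```

Move over the fin, descend, then grip.

Emit:
play_rows([
  [60,-0.043,0.025,0,0,0,0],
  [60,-0.043,0.026,0,0,0,0],
  [60,-0.044,0.025,0,0,0,0],
  [60,0,0,0.05,0,0,0],
  [60,0,0,0.05,0,0,0],
  [60,0,0,0.03,0,0,0],
  [60,0,0,0.027,0,0,0],
  [60,0,0,0,0,0,0],
])

```text
clock: 9.32
tool_pos: [0.5606, 0.0007, 0.2057]
eef_rot: [0.999, 0.046, -0.002, -0.0]
contact_force: [-0.5, -0.6, -0.4]
opening: 0.601
finger_force: 0.0
```

Emit:
play_rows([
  [0,0,0,0,0,0,0],
  [0,0,0,0,0,0,0],
  [0,0,0,0,0,0,0],
  [0,0,0,0,0,0,0],
  [0,0,0,0,0,0,0],
], grip_force=25)

```text
clock: 9.95
tool_pos: [0.5616, 0.0006, 0.2081]
eef_rot: [0.999, 0.045, 0.0, 0.0]
contact_force: [-0.2, 0.4, 3.0]
opening: 0.106
finger_force: 25.0
```

```bash
python3 - <<'E'
from h import *
where()
E
```

```text
t 9.95 grasp [5.617e-01 5.000e-04 6.080e-02] xaxis [0.996 0.09  0.001] z [ 0.001 -0.    -1.   ] open 0.106 F [-0.2  0.4  3. ] M [ 0.02  0.04 -0.1 ] ff 25.0 q [-0.06  0.91 -0.03  1.89  0.07  0.34 -1.63]
```

Emit:
play_rows([
  [0,-0.01,0,0,0,0,0],
  [0,-0.02,0,0,0,0,0],
  [0,-0.02,0,0,0,0,0],
  [0,-0.02,0,0,0,0,0],
  [0,-0.02,0,0,0,0,0],
  [0,-0.015,0,0,0,0,0],
  [0,0,0,0,0,0,0],
])

```text
clock: 10.82
tool_pos: [0.455, -0.0089, 0.208]
eef_rot: [0.999, 0.045, -0.002, 0.0]
contact_force: [-3.2, 0.5, 7.2]
opening: 0.112
finger_force: 25.0
```

```bash
python3 - <<'E'
from h import *
where()
E
```

```text
t 10.82 grasp [ 0.4544 -0.009   0.0607] xaxis [ 0.996  0.09  -0.004] z [-0.004 -0.    -1.   ] open 0.112 F [-3.2  0.5  7.2] M [0.07 0.57 0.04] ff 25.0 q [-0.08  0.87 -0.01  2.21  0.09  0.08 -1.65]
```

Emit:
play_rows([
  [0,-0.004,0,0,0,0,0],
  [0,-0.002,0,0,0,0,0],
  [0,0,0,0,0,0,0],
])

```text
clock: 11.2
tool_pos: [0.452, -0.0092, 0.2078]
eef_rot: [0.999, 0.045, 0.001, -0.0]
contact_force: [4.7, 0.3, 1.2]
opening: 0.11
finger_force: 25.0
```

```bash
python3 - <<'E'
from h import *
where()
E
```

```text
t 11.2 grasp [ 0.4524 -0.0091  0.0605] xaxis [0.996 0.09  0.003] z [ 0.003  0.    -1.   ] open 0.11 F [4.7 0.3 1.2] M [ 0.1  -0.86  0.01] ff 25.0 q [-0.08  0.87 -0.01  2.22  0.09  0.06 -1.65]
```

Emit:
play_rows([
  [60,0,0,0,0,0,0],
  [60,0,0,0,0,0,0],
  [60,0,0,0,0,0,0],
  [60,0,0,-0.03,0,0,0],
  [60,0,0,-0.05,0,0,0],
  [60,0,0,-0.05,0,0,0],
  [60,0,0,-0.04,0,0,0],
  [60,0,0,0,0,0,0],
])

```text
clock: 12.2
tool_pos: [0.4512, -0.0094, 0.38]
eef_rot: [0.999, 0.045, 0.003, 0.0]
contact_force: [0.6, 0.1, -0.3]
opening: 0.601
finger_force: 0.0
```

```bash
python3 - <<'E'
from h import *
where(); im=snap("top","t2")
cv2.imwrite("pics/t2c.png",cv2.resize(im[115:290,255:450],None,fx=3.4,fy=3.4,interpolation=2))
E
```

```text
t 12.2 grasp [ 0.452  -0.0094  0.2327] xaxis [0.996 0.09  0.005] z [ 0.005  0.    -1.   ] open 0.601 F [ 0.6  0.1 -0.3] M [-0.05  0.01 -0.03] ff 0.0 q [-0.04  0.51 -0.06  2.1   0.06  0.52 -1.63]
```

View pics/t2c.png

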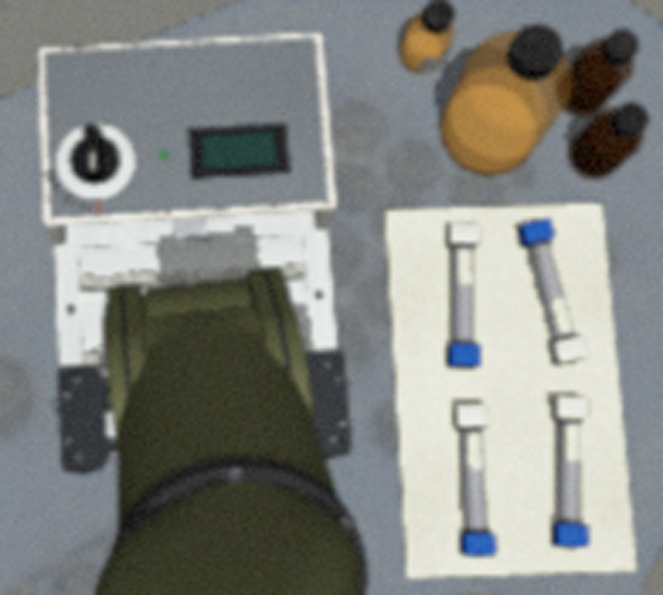

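```bash
cat >> h.py <<'E'
def blues(c="top"):
    """blue nuts on the mat (image right of u=365): world points on z=.031"""
    h=cv2.cvtColor(snap(c),cv2.COLOR_BGR2HSV); m=cv2.inRange(h,(100,150,60),(125,255,255)); m[:,:365]=0;m[:165]=0;m[300:]=0
    n,l,s,ce=cv2.connectedComponentsWithStats(m)
    return [(int(s[i,4]),ray(c,ce[i],.031).round(4)) for i in range(1,n) if s[i,4]>12]
def to(x,y,z,yaw): a=np.radians(yaw); delta(x,y,z,np.cos(a),np.sin(a))
E
python3 - <<'E'
from h import *
print(blues()); to(.5864,-.2368,.024,0)
E
```

```text
[(44, array([ 0.6448, -0.3009,  0.031 ])), (47, array([ 0.5336, -0.2349,  0.031 ])), (51, array([ 0.3809, -0.3235,  0.031 ])), (51, array([ 0.3708, -0.2449,  0.031 ]))]
shift mm [115.1 238.7 206.1] turn [0.  0.  5.2] other [  -0.    0. -175.]
```

Emit:
play_rows([
  [60,0.023,0.048,0,0,0,0],
  [60,0.023,0.048,0,0,0,0],
  [60,0.023,0.048,0,0,0,0],
  [60,0.023,0.048,0,0,0,0],
  [60,0.023,0.047,0,0,0,0],
  [60,0,0,0.05,0,0,5.2],
  [60,0,0,0.05,0,0,0],
  [60,0,0,0,0,0,0],
])

```text
clock: 13.3
tool_pos: [0.5845, -0.236, 0.272]
eef_rot: [1.0, 0.0, -0.006, -0.002]
contact_force: [0.1, 0.3, -0.5]
opening: 0.6
finger_force: 0.0
```

```bash
python3 - <<'E'
from h import *
where(); to(.5864,-.2368,.024,0)
im=snap("top","t3")
cv2.imwrite("pics/t3c.png",cv2.resize(im[115:290,255:450],None,fx=3.4,fy=3.4,interpolation=2))
E
```

```text
t 13.3 grasp [ 0.5827 -0.2354  0.1247] xaxis [ 1.     0.    -0.012] z [-0.012  0.004 -1.   ] open 0.6 F [ 0.1  0.3 -0.5] M [-0.    0.03  0.06] ff 0.0 q [ 0.35  0.87 -0.06  1.65  0.08  0.64 -1.33]
shift mm [  3.1   1.3 100.7] turn [-0.2  0.7  0. ] other [  -1.   -0. -180.]
```

View pics/t3c.png

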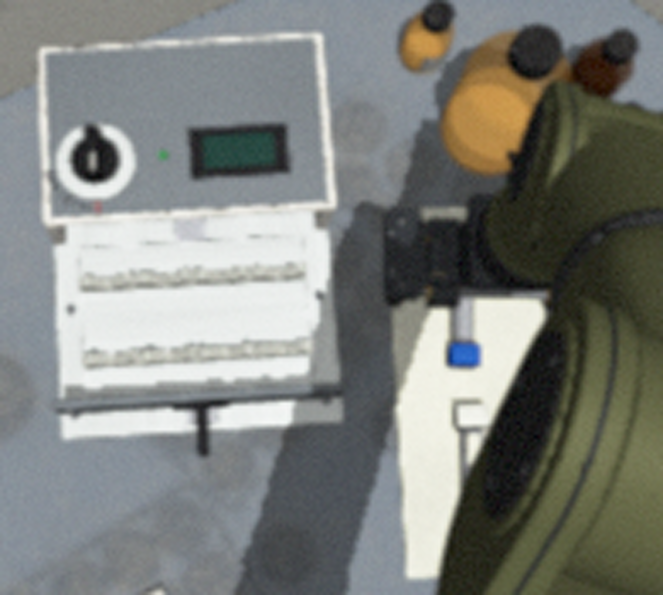

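Emit:
play_rows([
  [60,0.003,0.001,0.04,0,0.7,0],
  [60,0,0,0.03,0,0,0],
  [60,0,0,0.02,0,0,0],
  [60,0,0,0.01,0,0,0],
  [60,0,0,0,0,0,0],
])

```text
clock: 13.98
tool_pos: [0.591, -0.2381, 0.1781]
eef_rot: [1.0, -0.0, 0.006, 0.0]
contact_force: [-0.2, 0.6, 0.2]
opening: 0.598
finger_force: 0.0
```

Emit:
play_rows([
  [0,0,0,0,0,0,0],
  [0,0,0,0,0,0,0],
  [0,0,0,0,0,0,0],
  [0,0,0,0,0,0,0],
  [0,0,0,0,0,0,0],
], grip_force=30)

```text
clock: 14.6
tool_pos: [0.5909, -0.2381, 0.1781]
eef_rot: [1.0, -0.0, 0.006, 0.0]
contact_force: [-0.4, -0.9, 2.8]
opening: 0.218
finger_force: 30.0
```

```bash
python3 - <<'E'
from h import *
where()
q=[ray("top",cr(*p),z).round(4) for z,p in ((.062,(80,283)),(.062,(304,271)),(.062,(85,359)),(.062,(308,347)),(.079,(203,454)),(.088,(57,405)),(.088,(341,389)))]
for i in q: print(i)
print("vmid",np.mean(q[:4],0))
E
```

```text
t 14.6 grasp [ 0.5928 -0.2382  0.0308] xaxis [ 1.    -0.     0.013] z [ 0.013 -0.    -1.   ] open 0.218 F [-0.4 -0.9  2.8] M [-0.01  0.09 -0.04] ff 30.0 q [ 0.34  1.01 -0.05  1.66  0.09  0.46 -1.34]
[0.5806 0.0997 0.062 ]
[ 0.5964 -0.0934  0.062 ]
[0.5147 0.0924 0.062 ]
[ 0.5302 -0.0975  0.062 ]
[ 0.4361 -0.0103  0.079 ]
[0.4724 0.1114 0.088 ]
[ 0.4921 -0.1231  0.088 ]
vmid [5.55475e-01 3.00000e-04 6.20000e-02]
```

Emit:
play_rows([
  [50,0,0,0,0,0,0],
  [50,0,0,0,0,0,0],
  [50,-0.005,0,0.006,0,-0.7,0],
  [50,0,0,0,0,0,0],
  [0,0,0,0,0,0,0],
  [0,0,0,0,0,0,0],
  [0,0,0,0,0,0,0],
  [0,0,0,0,0,0,0],
])

```text
clock: 15.6
tool_pos: [0.5859, -0.238, 0.1718]
eef_rot: [1.0, -0.0, 0.0, 0.0]
contact_force: [-0.0, 0.6, -0.3]
opening: 0.218
finger_force: 30.0
```

```bash
python3 - <<'E'
from h import *
where()
E
```

```text
t 15.6 grasp [ 0.586  -0.238   0.0245] xaxis [ 1. -0.  0.] z [ 0. -0. -1.] open 0.218 F [-0.   0.6 -0.3] M [ 0.02 -0.01  0.02] ff 30.0 q [ 0.34  1.02 -0.05  1.67  0.1   0.46 -1.34]
```

Emit:
play_rows([
  [0,0,0,-0.02,0,0,0],
  [0,0,0,-0.05,0,0,0],
  [0,0,0,-0.05,0,0,0],
  [0,0,0,-0.04,0,0,0],
  [0,-0.01,-0.04,0,0,0,0],
  [0,-0.01,-0.05,0,0,0,0],
  [0,-0.01,-0.05,0,0,0,0],
  [0,-0.008,-0.05,0,0,0,0],
])

```text
clock: 16.6
tool_pos: [0.5472, -0.0465, 0.333]
eef_rot: [1.0, -0.0, 0.001, -0.0]
contact_force: [0.4, 0.1, -1.3]
opening: 0.216
finger_force: 30.0
```

Emit:
play_rows([
  [0,0,-0.05,0,0,0,0],
  [0,0,-0.05,0,0,0,0],
  [0,0,-0.023,0,0,0,0],
  [0,0,0,0,0,0,-10],
  [0,0,0,0,0,0,-10],
  [0,0,0,0,0,0,-10],
  [0,0,0,0,0,0,-10],
  [0,0,0,0,0,0,-10],
])

```text
clock: 17.6
tool_pos: [0.5478, 0.0748, 0.3329]
eef_rot: [0.905, 0.425, 0.0, 0.001]
contact_force: [0.5, -0.4, -0.7]
opening: 0.216
finger_force: 30.0
```

Emit:
play_rows([
  [0,0,0,0,0,0,-10],
  [0,0,0,0,0,0,-10],
  [0,0,0,0,0,0,-10],
  [0,0,0,0,0,0,-10],
  [0,0,0,0,0,0,-10],
  [0,0,0,0,0,0,-10],
  [0,0,0,0,0,0,-10],
  [0,0,0,0,0,0,-10],
])

```text
clock: 18.6
tool_pos: [0.5479, 0.0746, 0.3328]
eef_rot: [0.42, 0.907, -0.0, 0.001]
contact_force: [-0.7, -0.6, -2.1]
opening: 0.217
finger_force: 30.0
```

Emit:
play_rows([
  [0,0,0,0,0,0,-10],
  [0,0,0,0,0,0,-10],
  [0,0,0,0,0,0,-10],
  [0,0,0,0,0,0,-10],
  [0,0,0,0,0,0,-10],
  [0,0,0,0,0,0,-5],
  [0,0,0,0,0,0,0],
])

```text
clock: 19.48
tool_pos: [0.548, 0.0745, 0.3324]
eef_rot: [-0.043, 0.999, -0.001, 0.0]
contact_force: [0.1, -0.2, -1.0]
opening: 0.212
finger_force: 30.0
```

```bash
python3 - <<'E'
from h import *
where(); to(.548,.075,.067,184.8)
im=snap("scene","s2"); cv2.imwrite("pics/s2c.png",cv2.resize(im[130:330,180:430],None,fx=3,fy=3))
E
```

```text
t 19.48 grasp [0.5481 0.0743 0.1851] xaxis [-0.996 -0.085 -0.001] z [ 0.001 -0.001 -1.   ] open 0.212 F [ 0.1 -0.2 -1. ] M [ 0.03 -0.18  0.03] ff 30.0 q [ 0.28  0.84 -0.9   1.84  0.84  0.9   0.63]
shift mm [  0.    0.7 118.1] turn [-0.1  0.   0.1] other [  -0.   -0. -180.]
```

View pics/s2c.png

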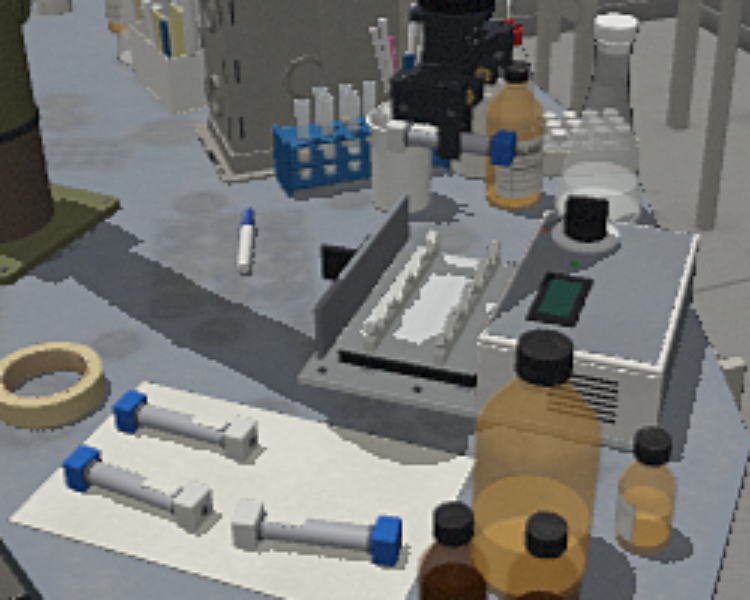

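Emit:
play_rows([
  [0,0,0.001,0.04,0,0,0],
  [0,0,0,0.04,0,0,0],
  [0,0,0,0.02,0,0,0],
  [0,0,0,0.01,0,0,0],
  [0,0,0,0.005,0,0,0],
  [0,0,0,0,0,0,0],
])

```text
clock: 20.27
tool_pos: [0.5494, 0.076, 0.2207]
eef_rot: [-0.042, 0.999, -0.002, 0.003]
contact_force: [-1.8, -4.5, 25.5]
opening: 0.187
finger_force: 29.3
```

```bash
python3 - <<'E'
from h import *
where(); to(.548,.075,.067,184.8)
E
```

```text
t 20.27 grasp [0.5505 0.0756 0.0734] xaxis [-0.996 -0.084 -0.007] z [ 0.007 -0.003 -1.   ] open 0.187 F [-1.8 -4.5 25.5] M [-0.8   0.31 -0.03] ff 29.3 q [ 0.2   0.99 -0.75  1.89  1.06  0.72  0.45]
shift mm [ 1.5 -0.9  6.4] turn [-0.2  0.4  0. ] other [  -1.   -0. -180.]
```

Emit:
play_rows([
  [0,0,0,-0.003,0,0,0],
  [40,0,0,0,0,0,0],
  [40,0,0,0,0,0,0],
  [40,0,0,0,0,0,0],
  [40,0,0,-0.05,0,0,0],
  [40,0,0,-0.05,0,0,0],
  [40,0,0,0,0,0,0],
])

```text
clock: 21.15
tool_pos: [0.5487, 0.0771, 0.3228]
eef_rot: [-0.043, 0.999, 0.001, 0.003]
contact_force: [-0.1, -0.3, 0.3]
opening: 0.4
finger_force: 0.0
```

```bash
python3 - <<'E'
from h import *
where(); im=snap("scene","s3"); cv2.imwrite("pics/s3c.png",cv2.resize(im[185:275,270:400],None,fx=6,fy=6,interpolation=2))
E
```

```text
t 21.15 grasp [0.5496 0.0774 0.1755] xaxis [-0.996 -0.087 -0.006] z [ 0.006  0.002 -1.   ] open 0.4 F [-0.1 -0.3  0.3] M [ 0.05 -0.2   0.02] ff 0.0 q [ 0.27  0.85 -0.88  1.84  0.86  0.88  0.62]
```

View pics/s3c.png

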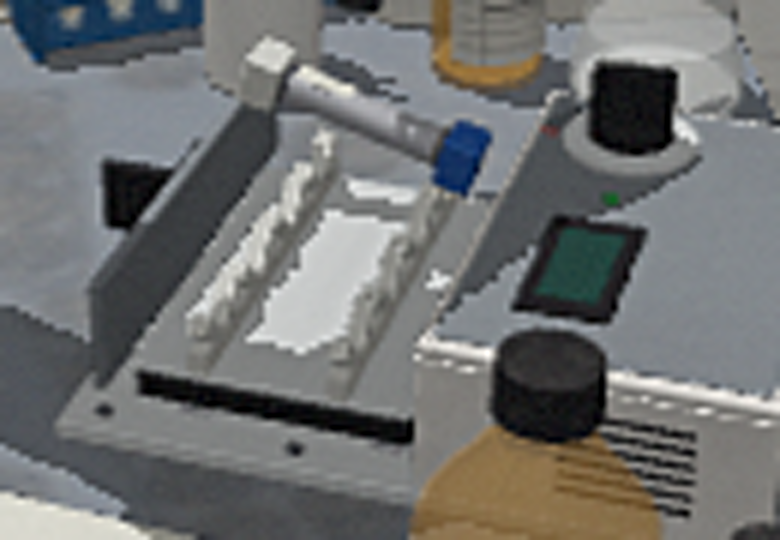

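Emit:
play_rows([
  [40,0,0,-0.04,0,0,0],
  [40,0,-0.05,0,0,0,0],
  [40,0,-0.05,0,0,0,0],
  [40,0,-0.05,0,0,0,0],
  [40,0,-0.05,0,0,0,0],
  [40,0,-0.05,0,0,0,0],
  [40,0,0,0,0,0,0],
])

```text
clock: 22.08
tool_pos: [0.5687, -0.1785, 0.3567]
eef_rot: [-0.039, 0.999, -0.001, -0.002]
contact_force: [-0.8, 0.3, -1.1]
opening: 0.398
finger_force: 0.0
```

```bash
python3 - <<'E'
from h import *
where(); im=snap("top","t4"); cv2.imwrite("pics/t4c.png",cv2.resize(im[165:255,255:365],None,fx=6,fy=6,interpolation=2))
E
```

```text
t 22.07 grasp [ 0.568  -0.1789  0.2094] xaxis [-0.997 -0.078  0.005] z [-0.004 -0.002 -1.   ] open 0.398 F [-0.8  0.3 -1.1] M [ 0.16 -0.15  0.04] ff 0.0 q [ 0.72  0.87 -0.94  1.68  0.8   1.03  1.15]
```

View pics/t4c.png

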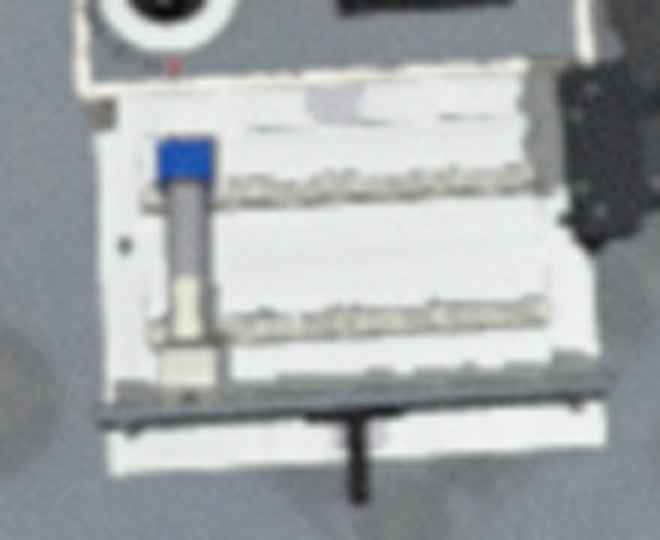

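```bash
cat >> h.py <<'E'
def ct(u,v): return (255+u/6,165+v/6)
E
python3 - <<'E'
from h import *
for n,z,p in (("blue",.088,(187,160)),("white",.114,(189,368)),("rearV L",.062,(145,196)),("rearV R",.062,(533,175)),("frontV L",.062,(150,335)),("frontV R",.062,(547,312)),("panL",.088,(100,412)),("panR",.088,(607,383)),("finfront",.079,(357,505))):
    print(n,ray("top",ct(*p),z).round(4))
to(.55,.075,.2,184.8)
im=snap("scene")
print(spots("scene","column0_blue"),spots("scene","column0_mid"))
for z in(.06,.07,.08):print(z,ray("scene",(270+467/6,185+158/6),z),ray("scene",(270+270/6,185+70/6),z+.025))
E
```

```text
blue [0.5954 0.0761 0.088 ]
white [0.4924 0.069  0.114 ]
rearV L [0.5823 0.0979 0.062 ]
rearV R [ 0.598  -0.0916  0.062 ]
frontV L [0.514  0.0924 0.062 ]
frontV R [ 0.5305 -0.0992  0.062 ]
panL [0.4737 0.1118 0.088 ]
panR [ 0.4938 -0.1256  0.088 ]
finfront [ 0.4343 -0.0097  0.079 ]
shift mm [ -1.9 251.   10.1] turn [ 0.  -0.2 -0.1] other [ -0.  -0. 180.]
[(0.79, array([ 0.5998, -0.3237,  0.0225]))] [(0.69, array([ 0.5966, -0.3212,  0.0243]))]
0.06 [0.59658009 0.09534516 0.06      ] [0.481569   0.10160796 0.085     ]
0.07 [0.60251522 0.07843842 0.07      ] [0.4897609  0.08385778 0.095     ]
0.08 [0.60845035 0.06153169 0.08      ] [0.49795281 0.0661076  0.105     ]
```

```bash
cat >> h.py <<'E'
def pose(x,y,z,yaw,tilt=0):
    """shift/turn to bring grasp point to x,y,z with tool yaw and tilt about tool y (deg)"""
    s=status.get_state(); R0=Ro.from_quat(s["eef_rot"]); a=np.radians(yaw)
    R1=Ro.from_matrix(np.array([[np.cos(a),np.sin(a),0],[np.sin(a),-np.cos(a),0],[0,0,-1]]))*Ro.from_euler("y",tilt,degrees=True)
    t=np.array([x,y,z])-R1.apply([0,0,r.grip_depth])
    print("shift mm",(R0.inv().apply(t-s["tool_pos"])*1000).round(1),"turn",(R0.inv()*R1).as_rotvec(degrees=True).round(1))
E
python3 - <<'E'
from h import *
pose(.545,.073,.150,184.8,14)
E
```

```text
shift mm [-33.3 245.3  66.4] turn [ 0.  13.9  0.3]
```

Emit:
play_rows([
  [50,0,0.05,0,0,0,0],
  [50,0,0.05,0,0,0,0],
  [50,0,0.05,0,0,0,0],
  [50,0,0.05,0,0,0,0],
  [50,0,0.045,0,0,0,0],
  [50,-0.016,0,0.033,0,7,0],
  [50,-0.012,0,0.03,0,7,0],
  [50,0,0,0,0,0,0],
])

```text
clock: 23.28
tool_pos: [0.572, 0.0743, 0.2928]
eef_rot: [-0.044, 0.991, -0.005, -0.124]
contact_force: [-0.6, 0.5, -0.1]
opening: 0.5
finger_force: 0.0
```

```bash
python3 - <<'E'
from h import *
where(); pose(.545,.073,.092,184.8,14)
E
```

```text
t 23.27 grasp [0.536  0.0711 0.15  ] xaxis [-0.966 -0.086  0.246] z [-0.245 -0.022 -0.969] open 0.5 F [-0.6  0.5 -0.1] M [ 0.12 -0.33 -0.02] ff 0.0 q [ 0.26  0.98 -0.9   1.67  0.7   1.13  0.78]
shift mm [-22.6   0.9  54. ] turn [-0.1 -0.2  0.3]
```

Emit:
play_rows([
  [50,-0.012,0.001,0.02,0,0,0],
  [50,-0.011,0,0.02,0,0,0],
  [50,0,0,0.014,0,0,0],
  [50,0,0,0,0,0,0],
])

```text
clock: 23.78
tool_pos: [0.5807, 0.0746, 0.2364]
eef_rot: [-0.043, 0.991, -0.006, -0.123]
contact_force: [-0.4, 0.5, 0.8]
opening: 0.501
finger_force: 0.0
```

Emit:
play_rows([
  [0,0,0,0,0,0,0],
  [0,0,0,0,0,0,0],
  [0,0,0,0,0,0,0],
  [0,0,0,0,0,0,0],
  [0,0,0,0,0,0,0],
], grip_force=35)

```text
clock: 24.4
tool_pos: [0.5818, 0.0756, 0.2381]
eef_rot: [-0.043, 0.992, -0.005, -0.121]
contact_force: [-0.2, 2.2, 3.5]
opening: 0.215
finger_force: 34.9
```

```bash
python3 - <<'E'
from h import *
where(); pose(.552,.0746,.150,184.8,0)
E
```

```text
t 24.4 grasp [0.5464 0.0727 0.0951] xaxis [-0.967 -0.085  0.241] z [-0.24  -0.02  -0.971] open 0.215 F [-0.2  2.2  3.5] M [ 0.56 -0.29  0.03] ff 34.9 q [ 0.24  1.06 -0.85  1.66  0.76  1.06  0.76]
shift mm [ 43.1   1.6 -50.3] turn [  0.  -13.9   0.2]
```

Emit:
play_rows([
  [0,0.005,0,-0.02,0,0,0],
  [0,0.005,0,-0.03,0,0,0],
  [0,0.017,0,0,0,-7,0],
  [0,0.016,0.001,0,0,-7,0],
  [0,0,0,0,0,0,0],
  [0,0,0,0,0,0,0],
])

```text
clock: 25.15
tool_pos: [0.5525, 0.0729, 0.2948]
eef_rot: [-0.043, 0.999, -0.001, -0.0]
contact_force: [0.0, -0.2, -1.2]
opening: 0.219
finger_force: 34.8
```

```bash
python3 - <<'E'
from h import *
where(); pose(.5515,.0746,.070,184.8,0)
im=snap("scene","s4"); cv2.imwrite("pics/s4c.png",cv2.resize(im[150:270,260:420],None,fx=5,fy=5,interpolation=2))
E
```

```text
t 25.15 grasp [0.5525 0.0727 0.1475] xaxis [-0.996 -0.085  0.001] z [-0.001 -0.001 -1.   ] open 0.219 F [ 0.  -0.2 -1.2] M [ 0.06 -0.18 -0.04] ff 34.8 q [ 0.26  0.89 -0.84  1.85  0.9   0.84  0.6 ]
shift mm [ 0.8  1.9 77.5] turn [-0.1 -0.   0.1]
```

View pics/s4c.png

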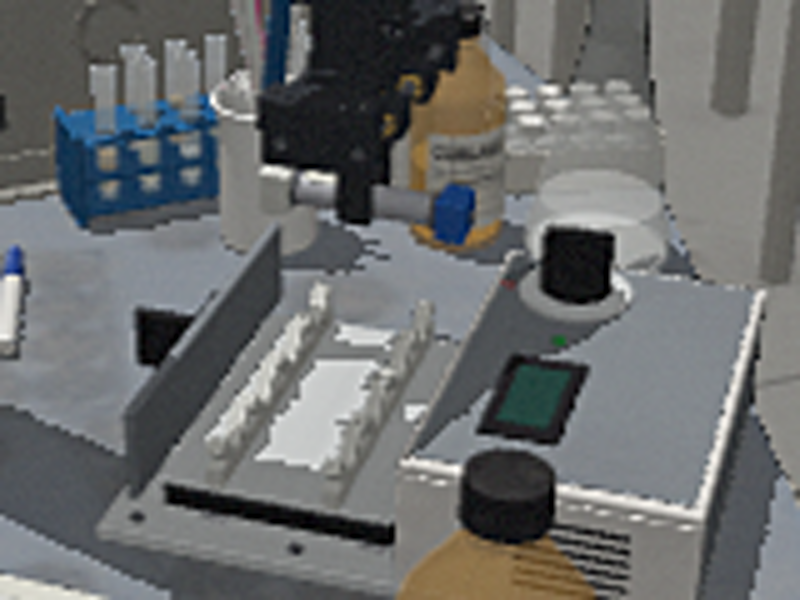

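Emit:
play_rows([
  [0,0,0.002,0.03,0,0,0],
  [0,0,0,0.025,0,0,0],
  [0,0,0,0.015,0,0,0],
  [0,0,0,0.008,0,0,0],
  [0,0,0,0,0,0,0],
])

```text
clock: 25.82
tool_pos: [0.5519, 0.075, 0.2165]
eef_rot: [-0.043, 0.999, -0.001, 0.0]
contact_force: [-0.4, -0.5, -0.2]
opening: 0.217
finger_force: 34.8
```

```bash
python3 - <<'E'
from h import *
where()
E
```

```text
t 25.82 grasp [0.552  0.0749 0.0692] xaxis [-0.996 -0.086 -0.   ] z [ 0.    -0.001 -1.   ] open 0.217 F [-0.4 -0.5 -0.2] M [-0.22 -0.11 -0.06] ff 34.8 q [ 0.2   1.   -0.74  1.88  1.05  0.72  0.47]
```

Emit:
play_rows([
  [0,0,0,0.002,0,0,0],
  [0,0,0,0,0,0,0],
])

```text
clock: 26.08
tool_pos: [0.5517, 0.0752, 0.2156]
eef_rot: [-0.043, 0.999, -0.0, 0.001]
contact_force: [-2.1, -2.0, 5.3]
opening: 0.215
finger_force: 34.8
```

Emit:
play_rows([
  [40,0,0,0,0,0,0],
  [40,0,0,0,0,0,0],
  [40,0,0,0,0,0,0],
  [40,0,0,-0.03,0,0,0],
  [40,0,0,-0.05,0,0,0],
  [40,0,0,-0.05,0,0,0],
  [40,0,-0.05,0,0,0,0],
  [40,0,-0.05,0,0,0,0],
])

```text
clock: 27.08
tool_pos: [0.5604, -0.0249, 0.3454]
eef_rot: [-0.044, 0.999, -0.0, 0.001]
contact_force: [0.4, -0.1, -0.8]
opening: 0.402
finger_force: 0.0
```

Emit:
play_rows([
  [60,0,-0.05,0,0,0,0],
  [60,0,-0.05,0,0,0,0],
  [60,0,-0.05,0,0,0,0],
  [60,0,0,0,0,0,0],
])

```text
clock: 27.58
tool_pos: [0.5727, -0.179, 0.3434]
eef_rot: [-0.039, 0.999, -0.001, -0.001]
contact_force: [-0.4, 0.7, 1.0]
opening: 0.604
finger_force: 0.0
```

```bash
cat >> h.py <<'E'
def trayblues():
    h=cv2.cvtColor(snap("top"),cv2.COLOR_BGR2HSV); m=cv2.inRange(h,(100,150,60),(125,255,255)); m[:,:258]=0;m[:,360:]=0;m[:170]=0;m[250:]=0
    n,l,s,ce=cv2.connectedComponentsWithStats(m); o=np.array([.5562,-.0001]);a=np.radians(4.8)
    for i in range(1,n):
        if s[i,4]>12:
            p=ray("top",ce[i],.072)[:2]-o; print("tray blue",int(s[i,4]),"x %.4f y %.4f"%(p@[np.cos(a),np.sin(a)],p@[-np.sin(a),np.cos(a)]))
E
python3 - <<'E'
from h import *
where(); trayblues(); print(blues()); pose(.592,-.316,.12,193,0)
E
```

```text
t 27.57 grasp [ 0.5725 -0.1794  0.1961] xaxis [-0.997 -0.078  0.002] z [-0.001 -0.003 -1.   ] open 0.604 F [-0.4  0.7  1. ] M [ 0.11 -0.16  0.04] ff 0.0 q [ 0.71  0.88 -0.92  1.68  0.82  1.01  1.14]
tray blue 47 x 0.0556 y 0.0755
[(51, array([ 0.3809, -0.3235,  0.031 ])), (46, array([ 0.3707, -0.2442,  0.031 ]))]
shift mm [  -6.7 -143.6   76.9] turn [ 0.1  0.  -8.1]
```

Emit:
play_rows([
  [60,-0.002,-0.048,0,0,0,-4],
  [60,-0.002,-0.048,0,0,0,-4],
  [60,-0.002,-0.047,0.02,0,0,0],
  [60,0,0,0.05,0,0,0],
  [60,0,0,0,0,0,0],
])

```text
clock: 28.3
tool_pos: [0.6002, -0.3119, 0.271]
eef_rot: [-0.115, 0.993, 0.002, -0.003]
contact_force: [-0.6, 0.4, -0.1]
opening: 0.598
finger_force: 0.0
```

```bash
python3 - <<'E'
from h import *
where(); im=snap("scene"); print(spots("scene","column0_mid"),spots("scene","column0_blue")); pose(.591,-.315,.024,193.3,0)
E
```

```text
t 28.3 grasp [ 0.5991 -0.3114  0.1237] xaxis [-0.974 -0.228  0.006] z [-0.007  0.003 -1.   ] open 0.598 F [-0.6  0.4 -0.1] M [ 0.09 -0.17  0.04] ff 0.0 q [ 0.83  1.07 -0.91  1.47  0.91  1.06  1.52]
[(0.88, array([ 0.5974, -0.2882,  0.0282]))] [(0.77, array([ 0.5978, -0.2894,  0.0235]))]
shift mm [ 12.3  -0.7 105.4] turn [ 0.   0.2 -0.1]
```

```bash
python3 - <<'E'
from h import *
def bl(im):
    h=cv2.cvtColor(im,cv2.COLOR_BGR2HSV); m=cv2.inRange(h,(105,150,60),(125,255,255)); m[:258]=0; m[:,:195]=0;m[:,340:]=0
    n,l,s,ce=cv2.connectedComponentsWithStats(m)
    for i in range(1,n):
        if s[i,4]>10: print(s[i,4],ce[i].round(1),ray("scene",ce[i],.02).round(4))
for n in("scene0","s1","s3"): print(n); bl(cv2.imread(f"pics/{n}.png"))
im=snap("scene","s5"); print("now"); bl(im)
cv2.imwrite("pics/s5c.png",cv2.resize(im[220:360,170:370],None,fx=4,fy=4,interpolation=2))
E
```

```text
scene0
87 [222.2 266.4] [ 0.3709 -0.2509  0.02  ]
91 [278.3 280.1] [ 0.5352 -0.2412  0.02  ]
103 [205.9 285.4] [ 0.3803 -0.3305  0.02  ]
134 [308.4 309.8] [ 0.6503 -0.3069  0.02  ]
s1
86 [222.2 266.4] [ 0.3708 -0.2508  0.02  ]
91 [278.3 280.1] [ 0.5352 -0.2412  0.02  ]
97 [205.9 285.3] [ 0.3801 -0.3305  0.02  ]
135 [308.4 309.8] [ 0.6502 -0.3068  0.02  ]
s3
86 [222.3 266.3] [ 0.3708 -0.2505  0.02  ]
97 [205.9 285.3] [ 0.3801 -0.3305  0.02  ]
134 [308.4 309.8] [ 0.6503 -0.307   0.02  ]
now
88 [222.3 266.4] [ 0.371  -0.2507  0.02  ]
100 [206.  285.2] [ 0.3802 -0.33    0.02  ]
128 [313.8 301.2] [ 0.6496 -0.2759  0.02  ]
```

View pics/s5c.png

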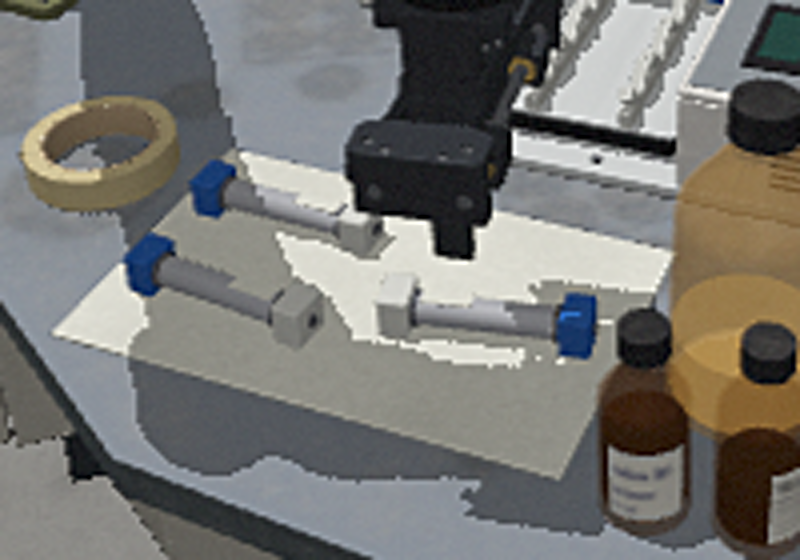

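```bash
python3 - <<'E'
from h import *
for p in ((269.2,295.8),(313.8,301.2)): print(ray("scene",p,.02).round(4))
E
```

```text
[ 0.5438 -0.3014  0.02  ]
[ 0.6497 -0.276   0.02  ]
```

```bash
python3 - <<'E'
from h import *
where(); pose(.590,-.284,.080,193.3,0)
E
```

```text
t 28.5 grasp [ 0.6031 -0.3121  0.1299] xaxis [-0.974 -0.227 -0.004] z [ 0.004  0.    -1.   ] open 0.6 F [0.2 0.2 0.1] M [ 0.08 -0.16 -0.  ] ff 0.0 q [ 0.83  1.06 -0.91  1.47  0.91  1.06  1.52]
shift mm [ 6.  30.2 49.8] turn [-0.   0.2 -0.2]
```

Emit:
play_rows([
  [60,0.006,0.03,0,0,0,0],
  [60,0,0,0.03,0,0,0],
  [60,0,0,0.02,0,0,0],
  [60,0,0,0,0,0,0],
  [60,0,0,0,0,0,0],
])

```text
clock: 29.12
tool_pos: [0.5893, -0.286, 0.2255]
eef_rot: [-0.113, 0.994, -0.0, 0.001]
contact_force: [-0.9, 0.3, -0.5]
opening: 0.599
finger_force: 0.0
```

```bash
python3 - <<'E'
from h import *
where(); pose(.590,-.284,.024,193.3,0)
E
```

```text
t 29.12 grasp [ 0.5895 -0.286   0.0782] xaxis [-0.975 -0.224 -0.002] z [ 0.002 -0.    -1.   ] open 0.599 F [-0.9  0.3 -0.5] M [ 0.1  -0.21  0.03] ff 0.0 q [ 0.8   1.1  -0.87  1.57  0.98  0.96  1.4 ]
shift mm [-1.1  1.8 54.2] turn [-0.   0.1 -0.4]
```

Emit:
play_rows([
  [60,-0.001,0.002,0.02,0,0,0],
  [60,0,0,0.02,0,0,0],
  [60,0,0,0.013,0,0,0],
  [60,0,0,0,0,0,0],
  [60,0,0,0,0,0,0],
])

```text
clock: 29.75
tool_pos: [0.5891, -0.2837, 0.1708]
eef_rot: [-0.113, 0.994, 0.0, -0.0]
contact_force: [-0.0, 0.4, 1.0]
opening: 0.599
finger_force: 0.0
```

Emit:
play_rows([
  [0,0,0,0,0,0,0],
  [0,0,0,0,0,0,0],
  [0,0,0,0,0,0,0],
  [0,0,0,0,0,0,0],
  [0,0,0,0,0,0,0],
], grip_force=35)

```text
clock: 30.38
tool_pos: [0.5892, -0.284, 0.1715]
eef_rot: [-0.113, 0.994, -0.0, -0.0]
contact_force: [-0.1, -1.2, -1.0]
opening: 0.214
finger_force: 35.0
```

```bash
python3 - <<'E'
from h import *
where(); pose(.5536,.0248,.185,184.8,0)
E
```

```text
t 30.38 grasp [ 0.5892 -0.2841  0.0242] xaxis [-0.975 -0.224  0.   ] z [ 0. -0. -1.] open 0.214 F [-0.1 -1.2 -1. ] M [-0.06 -0.11 -0.01] ff 35.0 q [ 0.78  1.17 -0.82  1.57  1.05  0.89  1.36]
shift mm [ -34.6  308.8 -161. ] turn [-0.  -0.   8.2]
```

Emit:
play_rows([
  [0,0,0,-0.02,0,0,0],
  [0,0,0,-0.05,0,0,0],
  [0,0,0,-0.05,0,0,0],
  [0,0,0,-0.041,0,0,0],
  [0,-0.005,0.04,0,0,0,0],
  [0,-0.005,0.05,0,0,0,0],
  [0,-0.005,0.05,0,0,0,0],
  [0,-0.005,0.05,0,0,0,0],
])

```text
clock: 31.38
tool_pos: [0.5655, -0.0922, 0.3338]
eef_rot: [-0.113, 0.994, 0.0, 0.001]
contact_force: [0.7, -0.2, -0.6]
opening: 0.219
finger_force: 35.0
```

Emit:
play_rows([
  [0,-0.005,0.05,0,0,0,0],
  [0,-0.005,0.04,0,0,0,0],
  [0,-0.005,0.029,0,0,0,8.2],
  [0,0,0,0.04,0,0,0],
  [0,0,0,0.03,0,0,0],
  [0,0,0,0,0,0,0],
  [0,0,0,0,0,0,0],
])

```text
clock: 32.25
tool_pos: [0.5543, 0.0257, 0.2641]
eef_rot: [-0.042, 0.999, 0.0, 0.001]
contact_force: [0.8, 0.6, -1.1]
opening: 0.216
finger_force: 35.0
```

```bash
python3 - <<'E'
from h import *
where(); pose(.5536,.0248,.066,184.8,0)
E
```

```text
t 32.25 grasp [0.5546 0.0258 0.1168] xaxis [-0.997 -0.083 -0.002] z [ 0.002  0.001 -1.   ] open 0.216 F [ 0.8  0.6 -1.1] M [ 0.08 -0.17  0.03] ff 35.0 q [ 0.32  0.93 -0.81  1.87  0.96  0.78  0.63]
shift mm [ 0.9 -0.9 50.8] turn [ 0.   0.1 -0. ]
```

Emit:
play_rows([
  [0,0.001,-0.001,0.025,0,0,0],
  [0,0,0,0.015,0,0,0],
  [0,0,0,0.01,0,0,0],
  [0,0,0,0,0,0,0],
  [0,0,0,0,0,0,0],
])

```text
clock: 32.88
tool_pos: [0.5532, 0.0245, 0.2129]
eef_rot: [-0.042, 0.999, 0.0, 0.0]
contact_force: [0.4, 1.5, -1.3]
opening: 0.213
finger_force: 35.0
```

```bash
python3 - <<'E'
from h import *
where()
E
```

```text
t 32.88 grasp [0.5534 0.0247 0.0656] xaxis [-0.997 -0.084 -0.001] z [ 0.001  0.001 -1.   ] open 0.213 F [ 0.4  1.5 -1.3] M [ 0.28 -0.13 -0.02] ff 35.0 q [ 0.29  1.   -0.74  1.89  1.07  0.7   0.55]
```

Emit:
play_rows([
  [40,0,0,0,0,0,0],
  [40,0,0,0,0,0,0],
  [40,0,0,0,0,0,0],
  [40,0,0,-0.03,0,0,0],
  [40,0,0,-0.05,0,0,0],
  [40,0,0,-0.05,0,0,0],
  [60,0.02,-0.05,0,0,0,0],
  [60,0.02,-0.05,0,0,0,0],
])

```text
clock: 33.88
tool_pos: [0.5213, -0.0797, 0.3433]
eef_rot: [-0.042, 0.999, -0.0, 0.001]
contact_force: [-0.2, -1.2, 0.3]
opening: 0.588
finger_force: 0.0
```

Emit:
play_rows([
  [60,0.02,-0.05,0,0,0,0],
  [60,0.02,-0.05,0,0,0,0],
  [60,0.02,-0.03,0,0,0,0],
  [60,0,0,0,0,0,0],
])

```text
clock: 34.38
tool_pos: [0.4708, -0.2166, 0.3419]
eef_rot: [-0.039, 0.999, -0.001, -0.001]
contact_force: [0.8, 0.8, -0.1]
opening: 0.604
finger_force: 0.0
```

```bash
cat >> h.py <<'E'
def sblues():
    h=cv2.cvtColor(snap("scene"),cv2.COLOR_BGR2HSV); m=cv2.inRange(h,(105,150,60),(125,255,255)); m[:258]=0; m[:,:195]=0;m[:,340:]=0
    n,l,s,ce=cv2.connectedComponentsWithStats(m)
    return [(int(s[i,4]),ray("scene",ce[i],.02).round(4)) for i in range(1,n) if s[i,4]>10]
E
python3 - <<'E'
from h import *
where(); trayblues(); print(blues(),sblues()); pose(.4257,-.242,.08,182.8,0)
E
```

```text
t 34.38 grasp [ 0.4704 -0.2168  0.1946] xaxis [-0.997 -0.077  0.003] z [-0.002 -0.002 -1.   ] open 0.604 F [ 0.8  0.8 -0.1] M [ 0.09 -0.17 -0.04] ff 0.0 q [ 0.88  0.8  -0.93  1.93  0.85  0.87  1.14]
tray blue 42 x 0.0565 y 0.0260
tray blue 47 x 0.0556 y 0.0755
[(50, array([ 0.3807, -0.3234,  0.031 ])), (50, array([ 0.3706, -0.2451,  0.031 ]))] [(87, array([ 0.3709, -0.2506,  0.02  ])), (100, array([ 0.3802, -0.3299,  0.02  ]))]
shift mm [ 49.8 -25.6 115.4] turn [0.  0.1 2.1]
```

Two are seated; C and D have not moved.

Emit:
play_rows([
  [60,0.045,-0.022,0,0,0,2],
  [60,0,0,0.05,0,0,0],
  [60,0,0,0.05,0,0,0],
  [60,0,0,0.015,0,0,0],
  [60,0,0,0,0,0,0],
  [60,0,0,0,0,0,0],
])

```text
clock: 35.28
tool_pos: [0.4304, -0.2382, 0.2283]
eef_rot: [-0.025, 1.0, 0.0, 0.001]
contact_force: [0.5, -0.6, 0.3]
opening: 0.602
finger_force: 0.0
```

```bash
python3 - <<'E'
from h import *
where(); pose(.4257,-.242,.024,182.8,0)
E
```

```text
t 35.27 grasp [ 0.4307 -0.2382  0.081 ] xaxis [-0.999 -0.05  -0.002] z [ 0.002  0.    -1.   ] open 0.602 F [ 0.5 -0.6  0.3] M [ 0.12 -0.14  0.01] ff 0.0 q [ 0.85  0.93 -0.73  2.07  1.16  0.63  0.89]
shift mm [ 5.  -3.5 57. ] turn [-0.   0.1  0.1]
```

Emit:
play_rows([
  [60,0.005,-0.0035,0.025,0,0,0],
  [60,0,0,0.02,0,0,0],
  [60,0,0,0.012,0,0,0],
  [60,0,0,0,0,0,0],
  [60,0,0,0,0,0,0],
])

```text
clock: 35.9
tool_pos: [0.4252, -0.2427, 0.1715]
eef_rot: [-0.024, 1.0, -0.0, 0.001]
contact_force: [-0.1, -0.5, 0.2]
opening: 0.597
finger_force: 0.0
```

Emit:
play_rows([
  [0,0,0,0,0,0,0],
  [0,0,0,0,0,0,0],
  [0,0,0,0,0,0,0],
  [0,0,0,0,0,0,0],
  [0,0,0,0,0,0,0],
])

```text
clock: 36.52
tool_pos: [0.4247, -0.2433, 0.1706]
eef_rot: [-0.024, 1.0, -0.001, 0.0]
contact_force: [-0.4, -2.3, 3.0]
opening: 0.219
finger_force: 35.0
```

```bash
python3 - <<'E'
from h import *
where(); pose(.558,-.025,.19,182.8,0)
E
```

```text
t 36.52 grasp [ 0.4247 -0.2435  0.0233] xaxis [-0.999 -0.048 -0.   ] z [ 0.    -0.001 -1.   ] open 0.219 F [-0.4 -2.3  3. ] M [-0.4  -0.06 -0.01] ff 35.0 q [ 0.81  1.03 -0.64  2.09  1.36  0.55  0.73]
shift mm [-143.6  211.4 -166.9] turn [-0.1  0.  -0.1]
```

Emit:
play_rows([
  [0,0,0,-0.02,0,0,0],
  [0,0,0,-0.05,0,0,0],
  [0,0,0,-0.05,0,0,0],
  [0,0,0,-0.045,0,0,0],
  [0,-0.029,0.042,0,0,0,0],
  [0,-0.029,0.042,0,0,0,0],
  [0,-0.029,0.042,0,0,0,0],
  [0,-0.029,0.042,0,0,0,0],
])

```text
clock: 37.52
tool_pos: [0.5327, -0.0679, 0.335]
eef_rot: [-0.024, 1.0, 0.0, -0.001]
contact_force: [-0.2, -0.4, -1.3]
opening: 0.218
finger_force: 35.0
```

Emit:
play_rows([
  [0,-0.028,0.042,0,0,0,0],
  [0,0,0,0,0,0,10],
  [0,0,0,0,0,0,10],
  [0,0,0,0,0,0,10],
  [0,0,0,0,0,0,10],
  [0,0,0,0,0,0,10],
  [0,0,0,0,0,0,10],
  [0,0,0,0,0,0,10],
])

```text
clock: 38.52
tool_pos: [0.5578, -0.0258, 0.3349]
eef_rot: [0.556, 0.831, -0.0, -0.001]
contact_force: [-0.1, 0.1, -1.5]
opening: 0.218
finger_force: 35.0
```

Emit:
play_rows([
  [0,0,0,0,0,0,10],
  [0,0,0,0,0,0,10],
  [0,0,0,0,0,0,10],
  [0,0,0,0,0,0,10],
  [0,0,0,0,0,0,10],
  [0,0,0,0,0,0,10],
  [0,0,0,0,0,0,10],
  [0,0,0,0,0,0,10],
])

```text
clock: 39.52
tool_pos: [0.5578, -0.0256, 0.3348]
eef_rot: [0.96, 0.28, -0.001, -0.0]
contact_force: [-0.0, 0.2, -0.9]
opening: 0.214
finger_force: 35.0
```

Emit:
play_rows([
  [0,0,0,0,0,0,10],
  [0,0,0,0,0,0,10],
  [0,0,0,0,0,0,8],
  [0,0,0,0,0,0,0],
  [0,0,0,0,0,0,0],
])

```text
clock: 40.15
tool_pos: [0.5581, -0.0258, 0.3352]
eef_rot: [0.999, 0.043, -0.0, -0.0]
contact_force: [0.1, -0.2, -0.5]
opening: 0.217
finger_force: 35.0
```

```bash
python3 - <<'E'
from h import *
where(); pose(.559,-.025,.12,4.8,0)
E
```

```text
t 40.15 grasp [ 0.558  -0.0257  0.1879] xaxis [ 0.996  0.086 -0.001] z [-0.001  0.    -1.   ] open 0.217 F [ 0.1 -0.2 -0.5] M [-0.01  0.03  0.  ] ff 35.0 q [-0.03  0.7  -0.    1.84  0.    0.6  -1.52]
shift mm [ 1.  -0.7 67.9] turn [-0.   0.   0.1]
```

Emit:
play_rows([
  [0,0.001,-0.001,0.05,0,0,0],
  [0,0,0,0.04,0,0,0],
  [0,0,0,0.02,0,0,0],
  [0,0,0,0.012,0,0,0],
  [0,0,0,0,0,0,0],
  [0,0,0,0,0,0,0],
])

```text
clock: 40.9
tool_pos: [0.5593, -0.0251, 0.2141]
eef_rot: [0.999, 0.042, 0.0, 0.0]
contact_force: [0.1, 0.2, -1.3]
opening: 0.216
finger_force: 35.0
```

```bash
python3 - <<'E'
from h import *
where(); pose(.559,-.025,.066,4.8,0)
E
```

```text
t 40.9 grasp [ 0.5594 -0.0251  0.0668] xaxis [0.997 0.083 0.001] z [ 0.001 -0.    -1.   ] open 0.216 F [ 0.1  0.2 -1.3] M [ 0.1  -0.04 -0.01] ff 35.0 q [-0.03  0.9  -0.    1.9   0.01  0.35 -1.53]
shift mm [-0.3 -0.1  0.8] turn [ 0. -0. -0.]
```

Emit:
play_rows([
  [0,0,0,0.002,0,0,0],
  [40,0,0,0,0,0,0],
  [40,0,0,0,0,0,0],
  [40,0,0,0,0,0,0],
  [40,0,0,-0.03,0,0,0],
  [40,0,0,-0.05,0,0,0],
  [40,0,0,-0.05,0,0,0],
  [60,-0.025,0.048,0,0,0,0],
])

```text
clock: 41.9
tool_pos: [0.5413, -0.0712, 0.3453]
eef_rot: [0.999, 0.046, 0.006, -0.001]
contact_force: [-0.0, -1.7, -0.6]
opening: 0.486
finger_force: 0.0
```

Emit:
play_rows([
  [60,-0.025,0.048,0,0,0,0],
  [60,-0.025,0.048,0,0,0,0],
  [60,-0.025,0.048,0,0,0,0],
  [60,-0.025,0.048,0,0,0,0],
  [60,-0.024,0.048,0,0,0,6.5],
  [60,0,0,0,0,0,0],
])

```text
clock: 42.65
tool_pos: [0.4318, -0.3292, 0.3415]
eef_rot: [1.0, -0.02, -0.001, 0.002]
contact_force: [0.1, 0.4, -0.9]
opening: 0.601
finger_force: 0.0
```

```bash
python3 - <<'E'
from h import *
where(); trayblues(); print(blues(),sblues()); pose(.4358,-.325,.08,-1.7,0)
E
```

```text
t 42.65 grasp [ 0.4315 -0.3297  0.1942] xaxis [ 0.999 -0.04  -0.001] z [-0.002 -0.004 -1.   ] open 0.601 F [ 0.1  0.4 -0.9] M [ 0.05 -0.01  0.  ] ff 0.0 q [ 0.59  0.67 -0.04  1.88  0.05  0.59 -1.1 ]
tray blue 46 x 0.0555 y 0.0753
tray blue 40 x 0.0565 y 0.0261
tray blue 39 x 0.0505 y -0.0222
[(50, array([ 0.381 , -0.3237,  0.031 ]))] [(97, array([ 0.3801, -0.3305,  0.02  ]))]
shift mm [  0.6   1.8 114.1] turn [-0.1 -0.   0.1]
```

Emit:
play_rows([
  [60,0,0,0.05,0,0,0],
  [60,0,0,0.05,0,0,0],
  [60,0,0,0.014,0,0,0],
  [60,0,0,0,0,0,0],
  [60,0,0,0,0,0,0],
])

```text
clock: 43.42
tool_pos: [0.4356, -0.3244, 0.2291]
eef_rot: [1.0, -0.015, 0.001, 0.001]
contact_force: [0.0, 0.1, 0.2]
opening: 0.6
finger_force: 0.0
```

```bash
python3 - <<'E'
from h import *
where(); pose(.4358,-.325,.024,-1.7,0)
E
```

```text
t 43.42 grasp [ 0.436  -0.3246  0.0818] xaxis [ 1.    -0.029  0.003] z [ 0.003 -0.001 -1.   ] open 0.6 F [0.  0.1 0.2] M [ 0.04  0.02 -0.02] ff 0.0 q [ 0.57  0.86 -0.03  1.94  0.07  0.34 -1.12]
shift mm [ 0.1  0.5 57.8] turn [ 0.1 -0.1  0. ]
```

Emit:
play_rows([
  [60,0,0,0.025,0,0,0],
  [60,0,0,0.02,0,0,0],
  [60,0,0,0.012,0,0,0],
  [60,0,0,0,0,0,0],
  [60,0,0,0,0,0,0],
])

```text
clock: 44.05
tool_pos: [0.4351, -0.3247, 0.1714]
eef_rot: [1.0, -0.015, 0.001, 0.0]
contact_force: [0.4, -0.2, -0.9]
opening: 0.601
finger_force: 0.0
```

Emit:
play_rows([
  [0,0,0,0,0,0,0],
  [0,0,0,0,0,0,0],
  [0,0,0,0,0,0,0],
  [0,0,0,0,0,0,0],
  [0,0,0,0,0,0,0],
])

```text
clock: 44.68
tool_pos: [0.4348, -0.325, 0.1708]
eef_rot: [1.0, -0.015, 0.0, 0.001]
contact_force: [-0.7, -2.3, 2.4]
opening: 0.214
finger_force: 35.0
```

```bash
python3 - <<'E'
from h import *
where(); pose(.5625,-.075,.19,-1.7,0)
E
```

```text
t 44.67 grasp [ 0.4349 -0.3252  0.0235] xaxis [ 1.    -0.031  0.001] z [ 0.001 -0.001 -1.   ] open 0.214 F [-0.7 -2.3  2.4] M [-0.48  0.01  0.03] ff 35.0 q [ 0.57  0.97 -0.02  1.95  0.08  0.23 -1.12]
shift mm [ 120.1 -253.6 -166.8] turn [ 0.1 -0.  -0.1]
```

Emit:
play_rows([
  [0,0,0,-0.02,0,0,0],
  [0,0,0,-0.05,0,0,0],
  [0,0,0,-0.05,0,0,0],
  [0,0,0,-0.045,0,0,0],
  [0,0.02,-0.043,0,0,0,0],
  [0,0.02,-0.043,0,0,0,0],
  [0,0.02,-0.043,0,0,0,0],
  [0,0.02,-0.043,0,0,0,0],
])

```text
clock: 45.68
tool_pos: [0.5198, -0.1529, 0.3364]
eef_rot: [1.0, -0.015, -0.0, -0.0]
contact_force: [0.1, 0.1, -1.4]
opening: 0.214
finger_force: 35.0
```

Emit:
play_rows([
  [0,0.021,-0.041,0,0,0,0],
  [0,0.021,-0.041,0,0,0,0],
  [0,0,0,0,0,0,-10],
  [0,0,0,0,0,0,-10],
  [0,0,0,0,0,0,-10],
  [0,0,0,0,0,0,-10],
  [0,0,0,0,0,0,-10],
  [0,0,0,0,0,0,-10],
])

```text
clock: 46.68
tool_pos: [0.5635, -0.0738, 0.3363]
eef_rot: [0.872, 0.49, -0.001, -0.0]
contact_force: [0.3, 0.1, -1.5]
opening: 0.214
finger_force: 35.0
```

Emit:
play_rows([
  [0,0,0,0,0,0,-10],
  [0,0,0,0,0,0,-10],
  [0,0,0,0,0,0,-10],
  [0,0,0,0,0,0,-10],
  [0,0,0,0,0,0,-10],
  [0,0,0,0,0,0,-10],
  [0,0,0,0,0,0,-10],
  [0,0,0,0,0,0,-10],
])

```text
clock: 47.68
tool_pos: [0.5636, -0.0741, 0.3362]
eef_rot: [0.353, 0.936, -0.001, -0.0]
contact_force: [0.2, 1.2, -1.8]
opening: 0.216
finger_force: 35.0
```

Emit:
play_rows([
  [0,0,0,0,0,0,-10],
  [0,0,0,0,0,0,-10],
  [0,0,0,0,0,0,-10],
  [0,0,0,0,0,0,-10],
  [0,0,0,0,0,0,-6.5],
  [0,0,0,0,0,0,0],
  [0,0,0,0,0,0,0],
])

```text
clock: 48.55
tool_pos: [0.564, -0.0742, 0.3359]
eef_rot: [-0.041, 0.999, -0.0, -0.0]
contact_force: [0.6, -0.2, -1.9]
opening: 0.215
finger_force: 35.0
```

```bash
python3 - <<'E'
from h import *
where(); pose(.5645,-.0748,.066,184.8,0)
E
```

```text
t 48.55 grasp [ 0.564  -0.0743  0.1886] xaxis [-0.997 -0.082  0.   ] z [-0.    -0.001 -1.   ] open 0.215 F [ 0.6 -0.2 -1.9] M [ 0.1  -0.12 -0.04] ff 35.0 q [ 0.54  0.85 -0.89  1.79  0.82  0.92  0.94]
shift mm [ -0.4  -0.6 122.6] turn [-0.1 -0.  -0.1]
```

Emit:
play_rows([
  [0,0,-0.0005,0.05,0,0,0],
  [0,0,0,0.04,0,0,0],
  [0,0,0,0.02,0,0,0],
  [0,0,0,0.012,0,0,0],
  [0,0,0,0,0,0,0],
  [0,0,0,0,0,0,0],
])

```text
clock: 49.3
tool_pos: [0.5648, -0.0746, 0.2145]
eef_rot: [-0.042, 0.999, -0.0, 0.001]
contact_force: [-0.7, 0.8, -2.1]
opening: 0.22
finger_force: 35.0
```

```bash
python3 - <<'E'
from h import *
where()
E
```

```text
t 49.3 grasp [ 0.565  -0.0746  0.0672] xaxis [-0.997 -0.083 -0.002] z [ 0.002 -0.    -1.   ] open 0.22 F [-0.7  0.8 -2.1] M [ 0.   -0.14  0.01] ff 35.0 q [ 0.46  1.01 -0.74  1.84  1.03  0.73  0.77]
```

Emit:
play_rows([
  [0,0,0,0.0025,0,0,0],
  [40,0,0,0,0,0,0],
  [40,0,0,0,0,0,0],
  [40,0,0,0,0,0,0],
  [40,0,0,-0.03,0,0,0],
  [40,0,0,-0.05,0,0,0],
  [40,0,0,-0.05,0,0,0],
  [60,0.01,-0.05,0,0,0,0],
])

```text
clock: 50.3
tool_pos: [0.5606, -0.1209, 0.346]
eef_rot: [-0.046, 0.999, 0.001, 0.005]
contact_force: [0.3, -1.1, -0.7]
opening: 0.489
finger_force: 0.0
```

Emit:
play_rows([
  [60,0.01,-0.05,0,0,0,0],
  [60,0.01,-0.05,0,0,0,0],
  [60,0.01,-0.05,0,0,0,0],
  [60,0,0,0,0,0,0],
])

```text
clock: 50.8
tool_pos: [0.5395, -0.2828, 0.3399]
eef_rot: [-0.037, 0.999, -0.001, -0.001]
contact_force: [-0.1, -0.1, 0.1]
opening: 0.6
finger_force: 0.0
```

```bash
python3 - <<'E'
from h import *
where(); trayblues(); im=snap("top","t5"); im2=snap("scene","s6")
a=cv2.resize(im[165:255,255:365],(550,450),interpolation=2)[:,60:460]; b=cv2.resize(im2[185:275,280:360],(400,450),interpolation=2)
cv2.imwrite("pics/f5.png",np.hstack([a,b]))
E
```

```text
t 50.8 grasp [ 0.5392 -0.2832  0.1926] xaxis [-0.997 -0.074  0.002] z [-0.002 -0.003 -1.   ] open 0.6 F [-0.1 -0.1  0.1] M [ 0.07 -0.16 -0.02] ff 0.0 q [ 0.88  0.89 -0.9   1.66  0.81  1.01  1.34]
tray blue 43 x 0.0527 y -0.0726
tray blue 46 x 0.0554 y 0.0749
tray blue 42 x 0.0561 y 0.0262
tray blue 42 x 0.0503 y -0.0228
```

View pics/f5.png

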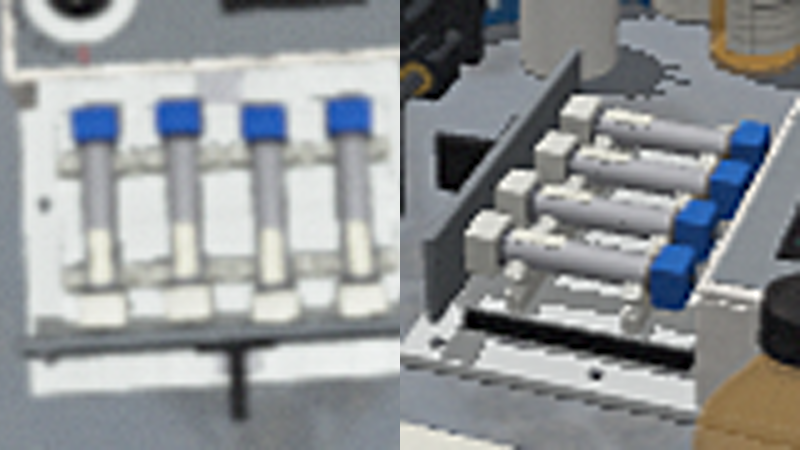

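```bash
python3 - <<'E'
from h import *
pose(.4535,-.009,.13,184.8,0)
E
```

```text
shift mm [ 64.9 273.5  64.1] turn [0.1 0.  0.1]
```

Emit:
play_rows([
  [60,0.013,0.046,0,0,0,0],
  [60,0.013,0.046,0,0,0,0],
  [60,0.013,0.046,0,0,0,0],
  [60,0.013,0.046,0,0,0,0],
  [60,0.013,0.045,0,0,0,0],
  [60,0,0.044,0.03,0,0,0],
  [60,0,0,0.03,0,0,0],
  [60,0,0,0,0,0,0],
])

```text
clock: 51.95
tool_pos: [0.4527, -0.0088, 0.2802]
eef_rot: [-0.044, 0.999, -0.0, -0.002]
contact_force: [-0.2, -0.9, 0.7]
opening: 0.602
finger_force: 0.0
```

```bash
python3 - <<'E'
from h import *
where();pose(.4535,-.009,.060,184.8,0)
E
```

```text
t 51.95 grasp [ 0.4522 -0.0089  0.1329] xaxis [-0.996 -0.088  0.003] z [-0.003 -0.    -1.   ] open 0.602 F [-0.2 -0.9  0.7] M [ 0.02 -0.17  0.01] ff 0.0 q [ 0.38  0.81 -0.76  2.16  1.05  0.61  0.5 ]
shift mm [-1.  -0.2 72.9] turn [ 0.  -0.2  0.3]
```

Emit:
play_rows([
  [60,0,0,0.03,0,0,0.3],
  [60,0,0,0.025,0,0,0],
  [60,0,0,0.017,0,0,0],
  [60,0,0,0,0,0,0],
])

```text
clock: 52.45
tool_pos: [0.4538, -0.0105, 0.2092]
eef_rot: [-0.039, 0.999, 0.0, -0.0]
contact_force: [0.0, 0.2, 0.3]
opening: 0.597
finger_force: 0.0
```

Emit:
play_rows([
  [0,0,0,0,0,0,0],
  [0,0,0,0,0,0,0],
  [0,0,0,0,0,0,0],
  [0,0,0,0,0,0,0],
  [0,0,0,0,0,0,0],
], grip_force=25)

```text
clock: 53.08
tool_pos: [0.4537, -0.0098, 0.2092]
eef_rot: [-0.04, 0.999, 0.001, 0.0]
contact_force: [0.2, 2.6, 1.4]
opening: 0.111
finger_force: 25.0
```

```bash
python3 - <<'E'
from h import *
where();pose(.4528+.155*.9965,-.009+.155*.0837,.060,184.8,0)
E
```

```text
t 53.08 grasp [ 0.4537 -0.0095  0.0619] xaxis [-0.997 -0.08  -0.001] z [ 0.     0.002 -1.   ] open 0.111 F [0.2 2.6 1.4] M [ 0.49 -0.06  0.18] ff 25.0 q [ 0.29  0.92 -0.61  2.19  1.34  0.48  0.23]
shift mm [-154.2    1.5    2. ] turn [ 0.1  0.  -0.2]
```

Emit:
play_rows([
  [0,-0.006,0,0,0,0,-0.2],
  [0,-0.012,0,0,0,0,0],
  [0,-0.013,0,0,0,0,0],
  [0,-0.013,0,0,0,0,0],
  [0,-0.013,0,0,0,0,0],
  [0,-0.013,0,0,0,0,0],
  [0,-0.013,0,0,0,0,0],
  [0,-0.013,0,0,0,0,0],
])

```text
clock: 54.08
tool_pos: [0.541, -0.003, 0.2088]
eef_rot: [-0.042, 0.999, -0.003, -0.01]
contact_force: [-24.3, -0.9, 24.2]
opening: 0.112
finger_force: 25.0
```

```bash
python3 - <<'E'
from h import *
where();pose(.4528+.155*.9965,-.009+.155*.0837,.060,184.8,0)
E
```

```text
t 54.08 grasp [ 0.5379 -0.0039  0.0615] xaxis [-0.996 -0.085  0.021] z [-0.021 -0.006 -1.   ] open 0.112 F [-24.3  -0.9  24.2] M [0.03 4.87 0.13] ff 25.0 q [ 0.32  0.99 -0.7   1.92  1.05  0.68  0.6 ]
shift mm [-66.7   1.3   0. ] turn [-0.3 -1.2  0.1]
```

Emit:
play_rows([
  [0,0,0,0,0,0,0],
  [0,0,0,0,0,0,0],
])

```text
clock: 54.32
tool_pos: [0.5439, -0.0028, 0.2088]
eef_rot: [-0.042, 0.999, -0.002, -0.007]
contact_force: [-16.7, -0.4, 16.1]
opening: 0.113
finger_force: 25.0
```

```bash
python3 - <<'E'
from h import *
where(); trayblues(); im=snap("top","t6"); im=snap("scene","s7"); print(spots("scene","tray_grip"))
E
```

```text
t 54.33 grasp [ 0.542  -0.0034  0.0615] xaxis [-0.996 -0.084  0.013] z [-0.013 -0.004 -1.   ] open 0.113 F [-16.7  -0.4  16.1] M [0.1  3.23 0.17] ff 25.0 q [ 0.32  0.99 -0.7   1.92  1.05  0.67  0.59]
[(0.7, array([ 0.5876, -0.0737,  0.0565]))]
```

Emit:
play_rows([
  [0,0,0,-0.002,0,0,0],
  [0,0,0,-0.002,0,0,0],
  [0,0,0,0,0,0,0],
])

```text
clock: 54.9
tool_pos: [0.547, -0.003, 0.2117]
eef_rot: [-0.041, 0.999, -0.0, -0.003]
contact_force: [-4.3, 1.5, -5.3]
opening: 0.11
finger_force: 25.0
```

```bash
python3 - <<'E'
from h import *
where()
E
```

```text
t 54.9 grasp [ 0.546  -0.0032  0.0644] xaxis [-0.997 -0.083  0.007] z [-0.007 -0.001 -1.   ] open 0.11 F [-4.3  1.5 -5.3] M [0.41 1.11 0.18] ff 25.0 q [ 0.32  0.99 -0.7   1.91  1.05  0.67  0.6 ]
```

Emit:
play_rows([
  [0,-0.006,0,0,0,0,0],
  [0,-0.007,0,0,0,0,0],
  [0,-0.007,0,0,0,0,0],
  [0,-0.007,0,0,0,0,0],
  [0,-0.007,0,0,0,0,0],
])

```text
clock: 55.52
tool_pos: [0.581, -0.0001, 0.2114]
eef_rot: [-0.041, 0.999, -0.0, -0.004]
contact_force: [-5.2, 1.6, -3.2]
opening: 0.116
finger_force: 25.0
```

```bash
python3 - <<'E'
from h import *
where(); pose(.4528+.155*.9965,-.009+.155*.0837,.062,184.8,0)
E
```

```text
t 55.52 grasp [ 5.798e-01 -2.000e-04  6.410e-02] xaxis [-0.997 -0.083  0.008] z [-0.008 -0.001 -1.   ] open 0.116 F [-5.2  1.6 -3.2] M [0.4  1.19 0.21] ff 25.0 q [ 0.32  1.02 -0.73  1.81  0.99  0.74  0.68]
shift mm [-26.6   1.8   1.9] turn [-0.  -0.4 -0. ]
```

Emit:
play_rows([
  [0,-0.007,0,0,0,0,0],
  [0,-0.007,0,0,0,0,0],
  [0,-0.006,0,0,0,0,0],
  [0,-0.005,0,0,0,0,0],
  [0,0,0,0,0,0,0],
])

```text
clock: 56.15
tool_pos: [0.6042, 0.0024, 0.2108]
eef_rot: [-0.042, 0.999, -0.0, -0.006]
contact_force: [-9.6, 2.7, -2.8]
opening: 0.112
finger_force: 25.0
```

```bash
python3 - <<'E'
from h import *
where()
E
```

```text
t 56.15 grasp [0.6025 0.0022 0.0635] xaxis [-0.996 -0.083  0.012] z [-0.012 -0.001 -1.   ] open 0.112 F [-9.6  2.7 -2.8] M [0.61 1.79 0.08] ff 25.0 q [ 0.32  1.04 -0.74  1.73  0.96  0.79  0.74]
```

Emit:
play_rows([
  [0,-0.003,0,0,0,0,0],
  [0,-0.003,0,0,0,0,0],
  [0,0,0,0,0,0,0],
])

```text
clock: 56.52
tool_pos: [0.6064, 0.0028, 0.21]
eef_rot: [-0.042, 0.999, -0.001, -0.011]
contact_force: [-21.5, 1.6, 2.4]
opening: 0.111
finger_force: 25.0
```

```bash
python3 - <<'E'
from h import *
where()
E
```

```text
t 56.52 grasp [0.6031 0.0022 0.0627] xaxis [-0.996 -0.084  0.023] z [-0.022 -0.004 -1.   ] open 0.111 F [-21.5   1.6   2.4] M [0.5  3.96 0.03] ff 25.0 q [ 0.32  1.05 -0.75  1.72  0.95  0.81  0.75]
```

Emit:
play_rows([
  [0,-0.002,0,0,0,0,0],
  [0,-0.001,0,0,0,0,0],
  [0,0,0,0,0,0,0],
])

```text
clock: 56.9
tool_pos: [0.6076, 0.003, 0.2094]
eef_rot: [-0.043, 0.999, -0.002, -0.014]
contact_force: [-25.9, 1.2, 5.1]
opening: 0.107
finger_force: 25.0
```

```bash
python3 - <<'E'
from h import *
where(); snap("top","t7"); snap("scene","s8")
import numpy as np
im=cv2.imread("pics/t7.png"); 
# column-wise intensity profile across panel/hood edge right and left of the gripper
for u in (273,276,345,349): print(u,im[170:205,u].mean(1).astype(int))
E
```

```text
t 56.9 grasp [0.6036 0.0023 0.0622] xaxis [-0.996 -0.085  0.028] z [-0.027 -0.005 -1.   ] open 0.107 F [-25.9   1.2   5.1] M [0.42 4.9  0.01] ff 25.0 q [ 0.31  1.05 -0.75  1.71  0.95  0.82  0.76]
273 [146 127 133 128 126 139 138 140 182 230 226 170 141 114  98  78  76 143
 220 235 236 235 237 236 235 236 237 237 235 237 237 237 235 237 234]
276 [229 200 147 124 122 118 121 126 155 202 192 147 127  98  69  65  71 129
 216 236 235 236 235 234 236 235 233 234 235 235 234 234 234 230 199]
345 [ 74  71  68  71  70  70  70  75  70  67  65  67  60  66  62  63  60  58
  56  59  54  48  55  52  52  45  88 165 215 224 223 223 222 224 224]
349 [ 70  70  69  67  61  56  46  45  43  41  39  46  39  42  41  48  42  43
  41  41  39  35  39  43  40  30  33  35  58  98 101  90 100 133 147]
```

Emit:
play_rows([
  [60,0,0,0,0,0,0],
  [60,0,0,0,0,0,0],
  [60,0,0,0,0,0,0],
  [60,0.005,0,-0.03,0,0,0],
  [60,0,0,-0.05,0,0,0],
  [60,0,0,-0.05,0,0,0],
  [60,0.05,0,0,0,0,0],
  [60,0.05,0,0,0,0,0],
])

```text
clock: 58.0
tool_pos: [0.512, -0.0059, 0.344]
eef_rot: [-0.04, 0.999, 0.0, 0.002]
contact_force: [0.4, 0.4, -0.0]
opening: 0.597
finger_force: 0.0
```

Emit:
play_rows([
  [60,0.05,0,0,0,0,0],
  [60,0.03,0,0,0,0,0],
  [60,0,0,0,0,0,0],
])

```text
clock: 58.38
tool_pos: [0.4315, -0.0128, 0.3434]
eef_rot: [-0.041, 0.999, -0.001, -0.0]
contact_force: [0.3, 0.5, 0.3]
opening: 0.599
finger_force: 0.0
```

```bash
python3 - <<'E'
from h import *
where(); im=snap("top","t8"); 
for u in (273,280,340,346,350): print(u,im[170:205,u].mean(1).astype(int))
o=np.array([.637,.0069]);a=np.radians(4.8);X=np.array([np.cos(a),np.sin(a)]);Y=np.array([-X[1],X[0]])
for y in(-.11,-.1,.09,.1,.11):
    # expected rows of hood edge (z .09) and panel top front edge for tray x=.07 (panel face at -8mm)
    print(y,pix("top",[*(o+Y*y),.09]).round(1),pix("top",[*(o+Y*y-.008*X),.088]).round(1))
# darkest panel rows by colour, fit line
E
```

```text
t 58.38 grasp [ 0.4314 -0.0131  0.1961] xaxis [-0.997 -0.082  0.001] z [-0.001 -0.002 -1.   ] open 0.599 F [0.3 0.5 0.3] M [ 0.08 -0.17 -0.02] ff 0.0 q [ 0.46  0.68 -0.87  2.17  0.87  0.69  0.63]
273 [146 128 128 126 125 134 141 141 180 230 224 168 138 116  97  77  75 136
 211 235 234 234 234 235 234 235 235 236 235 237 234 236 235 234 232]
280 [235 236 228 178 135 126 125 150 199 226 182 145 134  98  69  65  87 154
 220 229 218 197 189 191 195 213 227 230 230 231 231 230 230 231 229]
340 [139 142 145 145 175 225 225 164 138 120  88  67  62 121 214 233 228 212
 194 194 191 201 226 234 234 235 234 228 182 151 140 147 144 147 148]
346 [144 141 143 149 186 228 194 141 130  98  70  62  67 136 218 234 234 233
 234 234 234 235 235 236 235 234 236 236 228 183 144 140 142 146 145]
350 [160 159 157 156 191 221 177 137 120 102  85  70  87 157 214 233 235 235
 236 235 235 236 234 236 235 237 237 238 233 188 146 125 130 143 145]
-0.11 [348.6 176. ] [348.8 178.9]
-0.1 [345.2 176.2] [345.3 179. ]
0.09 [279.5 179.8] [279.7 182.6]
0.1 [276. 180.] [276.2 182.8]
0.11 [272.6 180.2] [272.8 183. ]
```

```bash
python3 - <<'E'
from h import *
pose(.6845,.0885,.196,184.8,0)
E
```

```text
shift mm [-258.7   80.1    0.6] turn [-0.   0.1 -0.1]
```

Emit:
play_rows([
  [60,-0.04,0.013,-0.02,0,0,0],
  [60,-0.045,0.014,0,0,0,0],
  [60,-0.045,0.014,0,0,0,0],
  [60,-0.045,0.013,0,0,0,0],
  [60,-0.045,0.013,0,0,0,0],
  [60,-0.039,0.013,0,0,0,0],
  [60,0,0,0.02,0,0,0],
  [60,0,0,0,0,0,0],
])

```text
clock: 59.42
tool_pos: [0.6838, 0.0877, 0.3403]
eef_rot: [-0.041, 0.999, -0.001, -0.002]
contact_force: [-1.1, -0.3, -1.1]
opening: 0.599
finger_force: 0.0
```

```bash
python3 - <<'E'
from h import *
where(); pose(.6845,.0885,.128,184.8,0)
E
```

```text
t 59.42 grasp [0.6832 0.0875 0.193 ] xaxis [-0.997 -0.081  0.005] z [-0.004 -0.002 -1.   ] open 0.599 F [-1.1 -0.3 -1.1] M [ 0.06 -0.14  0.02] ff 0.0 q [ 0.19  0.97 -0.85  1.39  0.75  1.13  0.89]
shift mm [-1.   0.8 65. ] turn [-0.1 -0.3 -0.1]
```

Emit:
play_rows([
  [60,-0.001,0.001,0.03,0,0,0],
  [60,0,0,0.02,0,0,0],
  [60,0,0,0.015,0,0,0],
  [60,0,0,0,0,0,0],
  [0,0,0,0,0,0,0],
  [0,0,0,0,0,0,0],
  [0,0,0,0,0,0,0],
  [0,0,0,0,0,0,0],
], grip_force=15)

```text
clock: 60.42
tool_pos: [0.6853, 0.0895, 0.2783]
eef_rot: [-0.041, 0.999, -0.0, 0.0]
contact_force: [-0.2, 0.1, 0.4]
opening: 0.169
finger_force: 0.0
```

Emit:
play_rows([
  [0,0,0,0,0,0,0],
  [0,0,0,0,0,0,9],
  [0,0,0,0,0,0,9],
  [0,0,0,0,0,0,9],
  [0,0,0,0,0,0,9],
  [0,0,0,0,0,0,9],
  [0,0,0,0,0,0,9],
  [0,0,0,0,0,0,0],
])

```text
clock: 61.42
tool_pos: [0.6849, 0.0881, 0.2782]
eef_rot: [0.417, 0.909, -0.002, 0.0]
contact_force: [-3.8, -4.5, 6.0]
opening: 0.157
finger_force: 15.0
```

```bash
python3 - <<'E'
from h import *
where()
E
```

```text
t 61.42 grasp [0.6847 0.0875 0.1309] xaxis [-0.652  0.758 -0.002] z [-0.001 -0.004 -1.   ] open 0.157 F [-3.8 -4.5  6. ] M [-0.91  0.6  -0.  ] ff 15.0 q [ 0.09  0.98 -0.6   1.43  0.63  0.93  0.02]
```

Emit:
play_rows([
  [0,0,0,0,0,0,9],
  [0,0,0,0,0,0,9],
  [0,0,0,0,0,0,8],
  [0,0,0,0,0,0,4],
  [0,0,0,0,0,0,0],
])

```text
clock: 62.05
tool_pos: [0.6843, 0.0876, 0.2782]
eef_rot: [0.637, 0.771, -0.003, 0.0]
contact_force: [-5.6, -5.9, 6.9]
opening: 0.163
finger_force: 15.0
```

```bash
python3 - <<'E'
from h import *
where()
E
```

```text
t 62.05 grasp [0.6838 0.0868 0.1309] xaxis [-0.188  0.982 -0.005] z [-0.003 -0.005 -1.   ] open 0.163 F [-5.6 -5.9  6.9] M [-1.21  0.97  0.43] ff 15.0 q [ 0.04  0.96 -0.47  1.44  0.51  0.88 -0.41]
```

Emit:
play_rows([
  [0,0,0,0,0,0,3],
  [0,0,0,0,0,0,0],
  [60,0,0,0,0,0,0],
  [60,0,0,0,0,0,0],
  [60,0,0,0,0,0,0],
  [60,0,0,-0.05,0,0,0],
  [60,0,0,-0.05,0,0,0],
  [60,0,0,0,0,0,0],
])

```text
clock: 63.05
tool_pos: [0.6866, 0.0907, 0.3828]
eef_rot: [0.658, 0.753, 0.004, 0.002]
contact_force: [0.9, -0.0, 0.7]
opening: 0.596
finger_force: 0.0
```

Emit:
play_rows([
  [60,0,0.05,0,0,0,0],
  [60,0,0.05,0,0,0,0],
  [60,0,0.05,0,0,0,0],
  [60,0,0.05,0,0,0,0],
  [60,0,0,0,0,0,0],
])

```text
clock: 63.68
tool_pos: [0.8649, 0.1135, 0.3735]
eef_rot: [0.659, 0.752, -0.001, 0.0]
contact_force: [-1.0, -0.0, -0.0]
opening: 0.599
finger_force: 0.0
```

```bash
python3 - <<'E'
from h import *
where(); im=snap("top","t9")
g=im.max(2)[145:180,266:302]; print("\n".join("".join("#" if v<60 else "+" if v<110 else "." for v in row) for row in g))
for u in (273,346): print(u,im[170:195,u].mean(1).astype(int))
E
```

```text
t 63.67 grasp [0.8647 0.1132 0.2262] xaxis [-0.131  0.991 -0.001] z [-0.001 -0.002 -1.   ] open 0.599 F [-1. -0. -0.] M [-0.   -0.07 -0.  ] ff 0.0 q [-0.12  1.22 -0.45  0.39  0.42  1.58 -0.15]
#+++++++++++++++++++++++++++++++++++
++++++++++++++++++++++++++++++++++++
++++++++++++++++++++++++++++++++++++
++++++++++++++++++++++++++++++++++++
#+++++++++++++++++++++++++++++++++++
#++++#++++++++++++++++++++++++++++++
##+++##+++++++++++++++++++++++++++++
##++++#+++++++++++++++++++++++++++++
+#++++++++++++++++++++++++++++++++++
++#+++++++++++++++++++++++++++++++++
++##++++++++++++++++++++++++++++++++
+++#++++++++++++++++++++++++++++++++
+++#++++++++++++++++++++++++++++++++
++++++++++++++++++++++++++++++++++++
++++++++++++++++++++++++++++++++++++
++++++++++++++++++++++++++++++++++++
++++++++++++++++++++++++++++++++++++
++++++++++++++++++++++++++++++++++++
++++++++++++++++++++++++++++++++++++
++++++++++++++++++++++++++++++++++++
++++++++++++++++++++++++++++++++++++
++++++++++++++++++++++++++++++++++++
++++++++++++++++++++++++++++++++++++
++++++++++++++++++++++++++++++++++++
++++++++++++++++++++++++++++++++++++
++++++++++++++++++++++++++++++++++++
++++++++++++++++++++++++++++++++++++
++++++++++++++++++++++++++++++++++++
++++++++++++++++++++++++++++++++++++
++++++++++++++++++++++++++++++++++++
++++++++++++++++++++++++++++++++++++
++++++++++++++++++++++++++++++++++++
++++++++++++++++++++++++++++++++++++
++++++++++++++++++++++++++++++++++++
++++++++++++++++++++++++++++++++++++
273 [72 78 77 79 87 78 83 84 86 82 83 81 80 80 83 78 83 83 83 84 87 84 85 89
 82]
346 [132 130 133 136 175 212 180 133 123  92  62  58  62 127 199 223 224 224
 226 224 224 225 224 223 226]
```

Emit:
play_rows([
  [60,0,-0.05,-0.01,0,0,0],
  [60,0,-0.05,0,0,0,0],
  [60,0,-0.05,0,0,0,0],
  [60,-0.01,-0.05,0,0,0,0],
  [60,-0.03,-0.05,0,0,0,0],
  [60,-0.03,-0.05,0,0,0,0],
  [60,-0.03,-0.05,0,0,0,0],
  [60,0,-0.04,0,0,0,0],
])

```text
clock: 64.72
tool_pos: [0.5031, -0.0394, 0.3866]
eef_rot: [0.661, 0.751, -0.003, 0.001]
contact_force: [0.6, 0.0, 0.1]
opening: 0.599
finger_force: 0.0
```

Emit:
play_rows([
  [60,-0.05,0,0,0,0,0],
  [60,-0.05,0,0,0,0,0],
  [60,0,0,0,0,0,0],
])

```text
clock: 65.1
tool_pos: [0.5183, -0.1396, 0.3865]
eef_rot: [0.662, 0.75, -0.002, 0.002]
contact_force: [0.1, 0.0, -0.3]
opening: 0.598
finger_force: 0.0
```

```bash
python3 - <<'E'
from h import *
where(); im=snap("top","t10")
g=im.max(2)[148:178,266:302]; print("\n".join("".join("#" if v<60 else "+" if v<110 else "." for v in row) for row in g))
for u in (273,346): print(u,im[170:195,u].mean(1).astype(int))
E
```

```text
t 65.1 grasp [ 0.5182 -0.1404  0.2392] xaxis [-0.124  0.992 -0.006] z [-0.001 -0.006 -1.   ] open 0.598 F [ 0.1  0.  -0.3] M [ 0.01 -0.07 -0.01] ff 0.0 q [ 0.5   0.64 -0.54  1.84  0.46  0.79 -0.16]
....................................
....................................
....................................
....................................
....................................
....................................
....................................
...............++++.................
.............++#####++..............
............+++#######+.............
..........+++..+#######+............
.............++########+............
..........++++#########+............
..........+############+............
..........#############+............
..........+############+............
...........###########+.............
...........+##########+.............
............+########+..............
.............+######+...............
................+++.................
....................................
....................................
....................................
....................................
....................................
....................................
....................................
....................................
....................................
273 [148 130 130 130 129 138 142 144 177 230 226 168 138 118 102  76  73 131
 217 236 236 236 236 235 235]
346 [ 82  85  82  83 114 144 127 100  95  75  58  55  63 103 149 174 205 219
 221 222 227 228 232 237 236]
```

```bash
python3 -c "
from plant import r
print(r.finish_job())"
```

```text
the job is handed in; nothing more can be done
None
```

I handed the job in at about 65 s with every step done: the knob was turned off first, the four columns lie in the cradles blue end to the oven, the tray is home and straight, and the knob is back at its clockwise stop; the hand-in call gave no verdict.

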